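# Put the votive tablets away and close the box

### The arm

A 6-joint arm with a two-finger parallel gripper is mounted at the origin on the work surface. World frame = base frame: x ahead of the robot, y to its left, z up, the work surface at z = 0. Lengths are in mm, angles in rad, forces in N, time in s.
With the tool pointing down it reaches from about 350 to 775 mm from the base axis. Payload 7.3 kg.
Tool frame: the origin (TCP) lies at the very end of the fingers, on their centre line; the grasp point (between the pads) lies 19 mm behind it; z points along the fingers, y is the line along which they close (so a half turn about z gives the same grasp; the last joint's range is limited). The gripper opens to 92 mm and grips with 3 to 60 N. Pads are 19 mm wide; open, the fingers measure 130 mm over their backs; the gripper's body (75 mm by 190 mm) begins 47 mm behind the grasp point.
Start: joints at [-1.359, 0.342, 1.524, -0, 1.275, -0.146], TCP at [183.886, -491.763, 226.741] pointing down, gripper open.
Joint ranges: [-2.53, 2.53], [-0.77, 2.02], [0.04, 2.7], [-1, 4.14], [0.28, 2.66], [-3.11, 3.11]. Speed limits (rad/s): [2.57, 2.57, 3.14, 3.14, 3.14, 3.14].

### API

Orientations are given as [roll, pitch, yaw] about the fixed x, y, z axes, in that order (R = Rz(yaw) Ry(pitch) Rx(roll)).
In Python, from plant import get_obs, optics, ticket, finder gives the robot as it stands.
- The arm moves only by the tool send_rows, never from a script. Its arguments are lists of equal length, an entry for each row: "offset": the shift along the tool's x, y, z scaled (see below), a list of three; "delta_rot": the turn, a rotation vector about the tool's x, y, z scaled (see below), a list of three. In form: {"offset": [[dx, dy, dz], ...], "delta_rot": [[rx, ry, rz], ...]}. A call has 1 to 8 rows; each row is the pose to reach, as a shift and turn from the pose commanded when the call began, along the tool's axes at that moment, turning the shorter way round; what a row does not reach only later rows make up. The controller multiplies each number of a shift by 120 mm and each number of a turn by 360 degrees. A row lasts 1/8 s, in which the tool goes at most 62.5 mm and 10.7 degrees, less where a joint would pass 70% of its speed; a pose out of reach is approached as far as the arm can. A call with a number of a shift or a turn outside -1 to 1 is refused whole. A call with a gripper value outside its range is refused whole. "grip" is the opening, from 0 (shut) to 1 (fully open), set as the call begins (left out, the last holds). The fingers move at their own pace and stop on an object; the grip force is fixed at half the most. Time passes only in rows, so rows that repeat a pose let the fingers close. It gives the time, the measured TCP pose, the force, the opening and the grip force at its end, in the units of the state.
- get_obs(): the state, without advancing time (a new reading comes with each control period).
- optics.capture(name): name is "side" or "top"; returns the picture (420x560x3 uint8, red, green, blue); there is no depth.
- optics.get_calibration(name): a dict with "fx", "fy", "cx", "cy" (pixels), "world_from_camera" (4x4, takes a point from camera to world coordinates). Camera axes: x right, y down, z forward; pixel columns grow to the right and rows downward; lengths in mm; the calibration is good to about 2 mm. A picture is of the moment at which its call begins. get_calibration takes no time and is no camera call.
- ticket.close_job(): hands the job in; it is judged then, once.
Trained networks look in the newest picture that a camera, given by its name, has taken for a name from the list of things; names that differ only in an ending like _2 or _b are one class to them, and where a whole thing is asked for, a point or a joint stands for the part that bears it (a point fixed in the world has none). Each returns a list of dicts, best first, with "confidence" (0 to 1); they miss things now and then, are a little off and sometimes report something else, mostly with a low value. They report only what shows in the picture. A call takes as long as a camera call. They do not tell look-alikes from the thing itself.
- finder.boxes_of(target, camera): "box" ([left, top, right, bottom] in pixels, round what is visible of it).
- finder.silhouettes(target, camera): "region" (420x560 bool, what is visible of it) and "box" ([left, top, right, bottom] in pixels, round what is visible of it).
- finder.pinpoint(target, camera): "uv" ([column, row] in pixels: a listed point, or the origin of a listed thing).
The state is a dict: "time": time; "joint_positions": joint angles; "dq": joint speeds; "tau": joint torques, N m; "tool_pos": TCP position; "tcp_rot": TCP orientation; "contact_force": force on the tool from outside, world axes, zero at the start; "moment": the same for the moment, N m; "grip_width": finger opening in mm; "finger_force": force on a finger pad.
Only numpy, scipy, OpenCV 4.12 (cv2) and the standard library are available. Lean on these libraries where they do the work, as an engineer would, in place of code of your own. Each camera call takes 0.05 s, during which the arm holds its last target. There are 200 camera calls.

### The job

The brass hasp of the boxwood box stands half raised over its lid: swing it outwards past upright, out of the way. Slide the lid open and stand every clay votive tablet on the board upright in a pocket of its own in the box, foot fully down on the box floor. Then slide the lid fully shut, and after that fold the hasp down flat over the closed lid. Leave the incense bowl, the dorje and the coil holder where they are.

Things in the scene. Friction and masses are not known exactly. Their poses are not given: they have to be found in the camera images.
- tablet_box: carved boxwood box fixed to the board, outside 108 (its x) x 215 (its y) x 68 mm high; walls and floor 8 mm thick, inside 92 mm wide in x. Origin: centre of the underside; z up. Lid slides out over the -y end (that end wall is 62 mm high); the hasp is on the -x long side. Ribs on the floor, 12 mm high, 3.5 mm thick, make five pockets in a row along y, pitch 39 mm
- pocket1 (a point): centre of the floor of pocket 1 (pocket1 nearest the box's -y end, pocket5 nearest +y), 8 mm above the box's underside; axes as the box's. Pocket inside: 50 (x) x 35.5 (y) x 12 mm deep; a tablet stands in it with its 40 mm side along the box's x, its 28 mm side along y
- pocket2 (a point): centre of the floor of pocket 2 (pocket1 nearest the box's -y end, pocket5 nearest +y), 8 mm above the box's underside; axes as the box's. Pocket inside: 50 (x) x 35.5 (y) x 12 mm deep; a tablet stands in it with its 40 mm side along the box's x, its 28 mm side along y
- pocket3 (a point): centre of the floor of pocket 3 (pocket1 nearest the box's -y end, pocket5 nearest +y), 8 mm above the box's underside; axes as the box's. Pocket inside: 50 (x) x 35.5 (y) x 12 mm deep; a tablet stands in it with its 40 mm side along the box's x, its 28 mm side along y
- pocket4 (a point): centre of the floor of pocket 4 (pocket1 nearest the box's -y end, pocket5 nearest +y), 8 mm above the box's underside; axes as the box's. Pocket inside: 50 (x) x 35.5 (y) x 12 mm deep; a tablet stands in it with its 40 mm side along the box's x, its 28 mm side along y
- pocket5 (a point): centre of the floor of pocket 5 (pocket1 nearest the box's -y end, pocket5 nearest +y), 8 mm above the box's underside; axes as the box's. Pocket inside: 50 (x) x 35.5 (y) x 12 mm deep; a tablet stands in it with its 40 mm side along the box's x, its 28 mm side along y
- lid (a joint): travel of the sliding wooden lid in m: 0 fully shut, 0.20 fully open (slid to the box's -y, jutting out over the board). Plate 92 x 207 x 6 mm, top 68 mm above the board; friction about 1.5 N, stays where it is left. It covers the pockets; from 0.195 all five are clear. Seated tablets clear it by 6 mm
- lid_knob (a point): centre of the top of the lid's upright round wooden knob, 20 mm diameter, 28 mm tall above the lid's top, on the lid's middle line, 60 mm to the +y side of the lid's middle; moves with the lid
- hasp (a joint): angle of the brass hasp in rad: 0 folded flat over the lid, 1.57 upright, up to 2.1 leaning out away from the box (to its -x). Starts half raised. Friction hinge, stays where put, moves under 1 to 2 N at the tip. Bar 18 mm wide, 4 mm thick, 60 mm long, with a round cross-bar (10 mm diameter, 26 mm long, along the box's y) at the tip, which when down lies 1 mm above the lid
- hasp_hinge (a point): middle of the hasp's hinge line, on the box's -x side: at x -56, y -50, z 74 mm in the box's frame; the hinge line runs along the box's y
- hasp_tip (a point): middle of the cross-bar at the hasp's tip; moves with the hasp
- tablet1: small clay votive tablet, one of up to five alike (absent ones read None): a foot 28 (its x) x 40 (its y) x 14 mm high, and on it, centred, an upright plaque 16 (x) x 36 (y) mm with vertical faces that reaches 48 mm above the underside. About 110 g. Starts standing on the board. Origin: centre of the underside; z up through the plaque. Same both ways round.
- tablet2: small clay votive tablet, one of up to five alike (absent ones read None): a foot 28 (its x) x 40 (its y) x 14 mm high, and on it, centred, an upright plaque 16 (x) x 36 (y) mm with vertical faces that reaches 48 mm above the underside. About 110 g. Starts standing on the board. Origin: centre of the underside; z up through the plaque. Same both ways round.
- tablet3: small clay votive tablet, one of up to five alike (absent ones read None): a foot 28 (its x) x 40 (its y) x 14 mm high, and on it, centred, an upright plaque 16 (x) x 36 (y) mm with vertical faces that reaches 48 mm above the underside. About 110 g. Starts standing on the board. Origin: centre of the underside; z up through the plaque. Same both ways round.
- tablet4: small clay votive tablet, one of up to five alike (absent ones read None): a foot 28 (its x) x 40 (its y) x 14 mm high, and on it, centred, an upright plaque 16 (x) x 36 (y) mm with vertical faces that reaches 48 mm above the underside. About 110 g. Starts standing on the board. Origin: centre of the underside; z up through the plaque. Same both ways round.
- tablet5: small clay votive tablet, one of up to five alike (absent ones read None): a foot 28 (its x) x 40 (its y) x 14 mm high, and on it, centred, an upright plaque 16 (x) x 36 (y) mm with vertical faces that reaches 48 mm above the underside. About 110 g. Starts standing on the board. Origin: centre of the underside; z up through the plaque. Same both ways round.
- incense_bowl: brass incense bowl, 100 mm rim diameter, 45 mm high, with a small steel spring clip on its rim; origin centre of the underside; leave alone
- dorje: bronze dorje lying on the board, 124 mm long along its x, 34 mm thick; origin under its middle, at the board; leave alone
- coil_holder: turquoise enamel coil holder, flat disc 80 mm diameter, 14 mm high, with a short brass pin up to 36 mm; origin centre of the underside; leave alone
Things that resemble listed ones, but are neither listed nor needed, are in the scene too. What is shaped like the tablet1 but purple is not meant. Leave any blue look-alike of the tablet5 alone.

How it is judged:
By the outcome, as a careful person would: the job done as asked, in the order asked, and still so for the second after the job is handed in, with the robot touching nothing.
Of tablet1, tablet2, tablet3, tablet4, tablet5 only 3 to 5 are there at a start; the rules pass over those that are not, and their reading is None.
At some moment in a run one of tablet1, tablet2, tablet3, tablet4, tablet5 may be knocked a few centimetres aside while the robot is not near it.
It also fails if it takes over 210 s, if anything falls off the work surface, if the arm or the gripper's body presses on something with over 40 N, if the wrist force passes 120 N, or if a joint passes its speed limit or range.

## Working session

There is one attempt and no reset: what is moved stays moved. The work goes in short steps, Python scripts to look and compute and a tool call to move; the robot and the scene stay as the last step left them, time stands still between calls to the robot, and variables do not carry over. Pictures are saved under pics/ and viewed, at most 14 in all, crops included, and the job is handed in when it is done.

Besides the shell and the picture viewer there is one more tool, called after "Emit:" in YAML: its name, and indented under it one key for each argument. send_rows: Moves the arm, as the interface text tells. Its arguments: {"type":"object","properties":{"offset":{"type":"array"},"delta_rot":{"type":"array"},"grip":{"type":"number"}},"required":["offset","delta_rot"]}

```bash
mkdir -p pics; ls; cat > h.py <<'E'
import numpy as np, cv2
from plant import get_obs, optics, ticket, finder
from scipy.spatial.transform import Rotation as Ro
def snap(c,fn=None):
    im=optics.capture(c)
    if fn: cv2.imwrite('pics/'+fn,cv2.cvtColor(im,cv2.COLOR_RGB2BGR))
    return im
def ray(c,uv):
    k=optics.get_calibration(c);T=np.array(k['world_from_camera'])
    d=T[:3,:3]@np.array([(uv[0]-k['cx'])/k['fx'],(uv[1]-k['cy'])/k['fy'],1.])
    return T[:3,3],d/np.linalg.norm(d)
def atz(c,uv,z):
    o,d=ray(c,uv);return o+d*(z-o[2])/d[2]
def tri(p):
    A=np.zeros((3,3));b=np.zeros(3)
    for c,uv in p:
        o,d=ray(c,uv);M=np.eye(3)-np.outer(d,d);A+=M;b+=M@o
    X=np.linalg.solve(A,b)
    return X,[np.linalg.norm(np.cross(X-ray(c,uv)[0],ray(c,uv)[1])) for c,uv in p]
def proj(c,X):
    k=optics.get_calibration(c);T=np.linalg.inv(np.array(k['world_from_camera']))
    p=T[:3,:3]@np.array(X,float)+T[:3,3];return np.array([k['fx']*p[0]/p[2]+k['cx'],k['fy']*p[1]/p[2]+k['cy']])
E
python3 - <<'E'
from h import *
np.set_printoptions(precision=1,suppress=True)
print(get_obs())
snap('top','t0.png');snap('side','s0.png')
for c in('top','side'):
    k=optics.get_calibration(c);print(c,k['fx'],np.array(k['world_from_camera']))
    for t in('tablet1','tablet_box','lid_knob','hasp_hinge','hasp_tip','pocket1','pocket5','incense_bowl','dorje','coil_holder'):
        print(c,t,[(np.round(d['uv'],1).tolist(),round(d['confidence'],2)) for d in finder.pinpoint(t,c)])
E
```

```text
pics
{'time': 0.0, 'joint_positions': array([-1.4,  0.3,  1.5,  0. ,  1.3, -0.1]), 'dq': array([-0.,  0., -0., -0., -0.,  0.]), 'tau': array([ -0. , -43.1, -24.4,   0.1,   0.1,  -0. ]), 'tool_pos': array([ 183.8, -491.3,  226. ]), 'tcp_rot': array([-3.1, -0. ,  0.4]), 'contact_force': array([-1. ,  0.2, -0.4]), 'moment': array([-0.,  0., -0.]), 'finger_force': 0.0, 'grip_width': 91.66789532930567}
top 502.5689127497787 [[   0.    -1.     0.1  531.3]
 [  -1.    -0.     0.    -0.3]
 [  -0.    -0.1   -1.  1240.8]
 [   0.     0.     0.     1. ]]
top tablet1 [([261.7, 298.5], 0.78), ([184.2, 282.0], 0.72), ([186.9, 234.0], 0.71), ([188.1, 207.3], 0.65), ([241.0, 231.5], 0.59), ([127.4, 257.9], 0.48), ([235.7, 275.2], 0.47)]
top tablet_box [([336.3, 240.0], 0.83)]
top lid_knob [([328.9, 241.3], 0.59)]
top hasp_hinge [([357.2, 271.0], 0.77)]
top hasp_tip [([364.2, 257.6], 0.47), ([428.3, 278.3], 0.32)]
top pocket1 [([320.1, 239.0], 0.63), ([306.9, 236.8], 0.63), ([360.8, 258.8], 0.32)]
top pocket5 [([320.1, 239.0], 0.63), ([306.9, 236.8], 0.63), ([360.8, 258.8], 0.32)]
top incense_bowl [([2
[... 188 characters left out ...]
 0.    0.    1. ]]
side tablet1 [([234.8, 306.2], 0.84), ([278.8, 325.7], 0.8), ([208.8, 297.3], 0.79), ([222.8, 372.9], 0.77), ([334.4, 274.1], 0.77), ([259.5, 271.8], 0.72), ([298.1, 289.9], 0.69)]
side tablet_box [([302.5, 221.5], 0.73)]
side lid_knob [([299.9, 194.3], 0.65)]
side hasp_hinge [([329.5, 197.2], 0.76)]
side hasp_tip [([324.4, 175.0], 0.53)]
side pocket1 [([308.1, 215.1], 0.98), ([295.7, 227.6], 0.87), ([302.5, 221.1], 0.72), ([290.1, 232.8], 0.72)]
side pocket5 [([308.1, 215.1], 0.98), ([295.7, 227.6], 0.87), ([302.5, 221.1], 0.72), ([290.1, 232.8], 0.72)]
side incense_bowl [([204.8, 226.5], 0.86)]
side dorje [([177.5, 276.2], 0.64)]
side coil_holder [([357.6, 192.8], 0.62)]
```

```bash
python3 - <<'E'
import cv2
for n in 't0','s0':
    a=cv2.imread(f'pics/{n}.png'); 
    c=a[110:350,90:450] if n=='t0' else a[130:410,140:460]
    s=800/c.shape[1]; s=min(s,600/c.shape[0]); cv2.imwrite(f'pics/{n}c.png',cv2.resize(c,None,fx=s,fy=s,interpolation=cv2.INTER_CUBIC));print(s)
E
```

```text
2.2222222222222223
2.142857142857143
```

View pics/t0c.png

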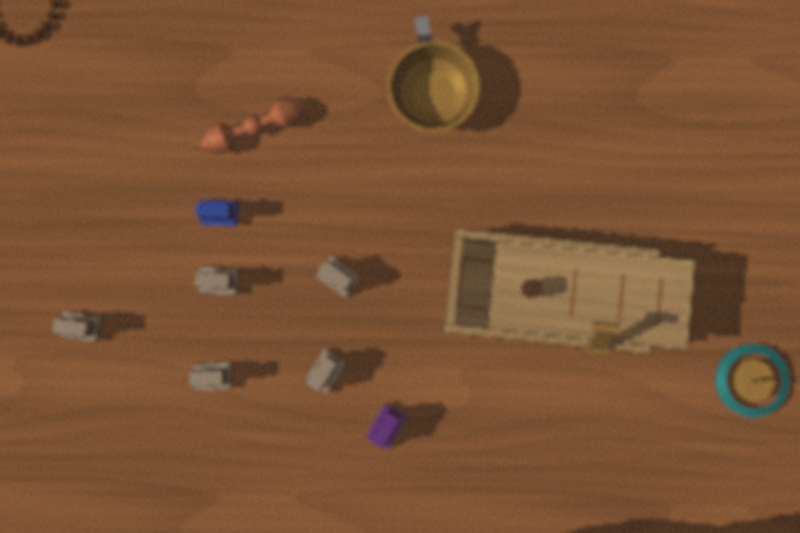

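View pics/s0c.png

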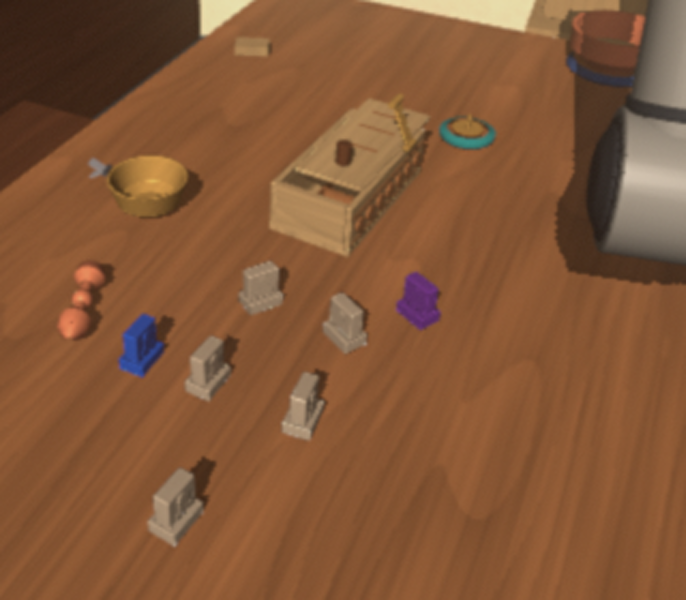

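Top view: five grey tablets, blue (217,212) and purple (388,427) decoys, and the box with its lid already slightly open. The hasp is near crop px (603,337). I'll fit the models to the silhouettes in both views.

```bash
cat > fit.py <<'E'
from h import *
from scipy.optimize import minimize
np.set_printoptions(precision=2,suppress=True)
U=4
def boxpts(lo,hi): return np.array([[x,y,z] for x in(lo[0],hi[0]) for y in(lo[1],hi[1]) for z in(lo[2],hi[2])],float)
CAL={c:(lambda k:(k,np.linalg.inv(np.array(k['world_from_camera']))))(optics.get_calibration(c)) for c in('top','side')}
def projs(c,P):
    k,T=CAL[c];q=P@T[:3,:3].T+T[:3,3]
    return np.c_[k['fx']*q[:,0]/q[:,2]+k['cx'],k['fy']*q[:,1]/q[:,2]+k['cy']]
def render(c,parts,x,y,yaw,z=0):
    m=np.zeros((420*U,560*U),np.uint8);R=Ro.from_euler('z',yaw).as_matrix()
    for P in parts:
        h=cv2.convexHull((projs(c,P@R.T+[x,y,z])+.5).astype(np.float32))*U*16-8
        cv2.fillConvexPoly(m,np.round(h).astype(np.int32),1,shift=4)
    return m
TAB=[boxpts([-14,-20,0],[14,20,14]),boxpts([-8,-18,0],[8,18,48])]
def up(m): return cv2.resize(m.astype(np.uint8),None,fx=U,fy=U,interpolation=cv2.INTER_NEAREST)
def iou(a,b,win):
    s=np.s_[win[1]*U:win[3]*U,win[0]*U:win[2]*U];a=a[s];b=b[s];return (a&b).sum()/max(1,(a|b).sum())
def win(m,p=20):
    ys,xs=np.nonzero(m);return [max(0,xs.min()-p),max(0,ys.min()-p),min(560,xs.max()+p),min(420,ys.max()+p)]
def fit(masks,model,starts,dx):
    M={c:(up(m),win(m)) for c,m in masks.items()}
    f=lambda p:-sum(iou(M[c][0],render(c,*model(p)),M[c][1]) for c in M)/len(M)
    best=None
    for s in starts:
        r=minimize(f,s,method='Nelder-Mead',options=dict(initial_simplex=np.vstack([s]+[np.array(s)+d for d in np.diag(dx)]),maxfev=150,xatol=.05,fatol=1e-4))
        if best is None or r.fun<best.fun: best=r
    return best
def tablets(only=None):
    """fit all tablets in view: returns list of (x,y,z tri,yaw,iou,colour)"""
    ims={c:optics.capture(c) for c in('top','side')}
    D={c:[d for d in finder.silhouettes('tablet1',c) if d['confidence']>.3] for c in ims}
    out=[]
    for d in D['top']:
        r=d['region'];ys,xs=np.nonzero(r);g=atz('top',(xs.mean(),ys.mean()),22)
        best=None
        for e in D['side']:
            ye,xe=np.nonzero(e['region']);X,er=tri([('top',(xs.mean(),ys.mean())),('side',(xe.mean(),ye.mean()))])
            if best is None or max(er)<best[0]: best=(max(er),e,X)
        ms={'top':r}
        if best and best[0]<8: ms['side']=best[1]['region']
        b=fit(ms,lambda p:(TAB,p[0],p[1],p[2]),[[g[0],g[1],a] for a in(0,.8,1.6,2.4)],[4,4,.3])
        out.append((b.x[0],b.x[1],(b.x[2]+np.pi/2)%np.pi-np.pi/2,-b.fun,len(ms),best[2][2] if best else None,ims['top'][r].mean(0)))
    return out
E
python3 - <<'E'
from fit import *
for o in tablets(): print(np.round(o[:4],2),o[4],o[5],o[6])
ms={}
for c in('top','side'):
    b=finder.silhouettes('tablet_box',c);ms[c]=b[0]['region'];print(c,[(d['box'],d['confidence']) for d in b])
    im=cv2.imread(f'pics/{c[0]}0.png');im[ms[c]]=im[ms[c]]//2+np.array([0,100,0],np.uint8);cv2.imwrite(f'pics/m_{c}.png',im)
cyl=lambda y:np.array([[10*np.cos(a),y+10*np.sin(a),z] for a in np.arange(0,6.3,.4) for z in(62,96)])
BOX=lambda l:[boxpts([-54,-107.5,0],[54,107.5,62]),boxpts([-54,-107.5,60],[-46,107.5,68]),boxpts([46,-107.5,60],[54,107.5,68]),boxpts([-54,99,60],[54,107.5,68]),boxpts([-46,-104-l,62],[46,103-l,68]),cyl(60-l)]
b=fit(ms,lambda p:(BOX(p[3]),p[0],p[1],p[2]),[[520,-120,-.05,20],[520,-120,.05,40]],[6,6,.05,10]);print('box',b.x,b.fun)
pins={}
for t,uvs in dict(knob=[(328.9,241.3),(299.9,194.3)],hinge=[(357.2,271),(329.5,197.2)],tip=[(364.2,257.6),(324.4,175)],origin=[(336.3,240),(302.5,221.5)]).items():
    print(t,*tri(list(zip(('top','side'),uvs))))
a=cv2.imread('pics/m_top.png')[200:300,260:440];a2=cv2.imread('pics/m_side.png')[150:270,230:400]
cv2.imwrite('pics/m.png',np.vstack([cv2.resize(a,(540,300)),cv2.resize(a2,(540,300))]))
E
```

```text
[621.35 245.31  -0.06   0.87] 2 18.22651945950631 [ 55.17  62.16 108.42]
[492.11 395.26  -0.09   0.87] 2 19.111755121740075 [112.73  95.    77.81]
[440.87 244.9    0.04   0.92] 2 16.663495675148898 [117.59  99.65  81.96]
[ 536.79 -173.23   -0.45    0.06] 1 -291.7506593374457 [144.26 115.18  78.17]
[545.41 242.48  -0.06   0.91] 2 17.035508708784874 [116.09  98.93  81.57]
[449.08 123.63   1.04   0.86] 2 19.004807694594724 [119.94 103.41  86.08]
[553.83 111.7   -0.55   0.9 ] 2 19.929265214269535 [117.07  99.98  82.72]
[391.25  54.98   1.05   0.9 ] 2 17.44809953398997 [87.21 50.36 94.16]
[788.9    8.33   1.17   0.16] 1 -264.09240322610435 [110.77  84.08  46.69]
top [([289.6, 212.4, 401.1, 268.8], 0.61)]
side [([264.1, 174.0, 342.2, 252.7], 0.69)]
box [ 541.69 -117.84   -0.08   41.11] -0.9617341380529112
knob [541.25 -92.17 104.62] [np.float64(2.7905663715204394), np.float64(2.79056637152046)]
hinge [ 477.85 -159.3    77.39] [np.float64(6.038390113190244), np.float64(6.038390113190451)]
tip [ 505.73 -168.08  133.54] [np.float64(1.2992184284835104), np.float64(1.2992184284834196)]
origin [ 542.32 -119.87    2.19] [np.float64(0.6142233224489111), np.float64(0.6142233224490098)]
```

View pics/m.png

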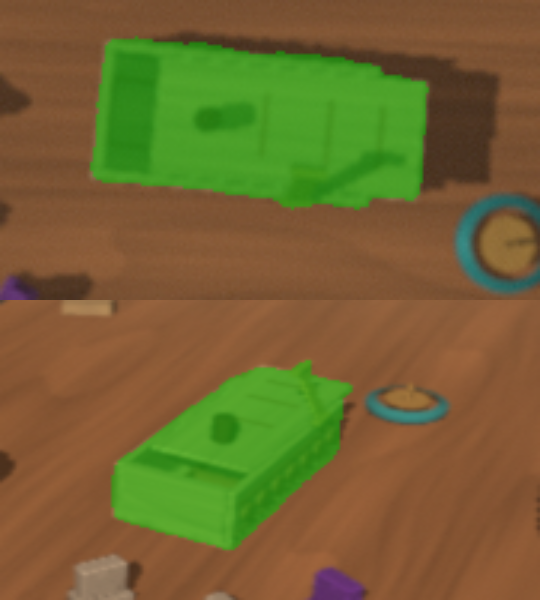

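Fits look good: box (541.7,−117.8) at yaw −0.08, lid about 41 mm open, hasp about 1.2 rad. Before planning the tight placements, I'll look at the gripper's own shape.

```bash
python3 - <<'E'
from h import *
o=get_obs();print(o['tool_pos'],Ro.from_euler('xyz',o['tcp_rot']).as_matrix(),o['joint_positions'])
p=proj('top',o['tool_pos']);q=proj('side',o['tool_pos']);print(p,q)
a=cv2.imread('pics/t0.png');b=cv2.imread('pics/s0.png')
cv2.imwrite('pics/g.png',np.hstack([cv2.resize(a,(400,300))]+[cv2.resize(b[0:240,330:560],(400,417))[:300]]))
E
```

```text
[ 183.88689418 -491.76070456  226.7353005 ] [[ 9.36678134e-01  3.50191480e-01  2.06482566e-05]
 [ 3.50191481e-01 -9.36678132e-01 -6.59587816e-05]
 [-3.75743299e-06  6.90129920e-05 -9.99999998e-01]] [-1.35900052e+00  3.42014038e-01  1.52409404e+00  6.60744411e-06
  1.27541575e+00 -1.45981637e-01]
[535.68162869 427.40613483] [473.29346261 122.79863671]
```

View pics/g.png

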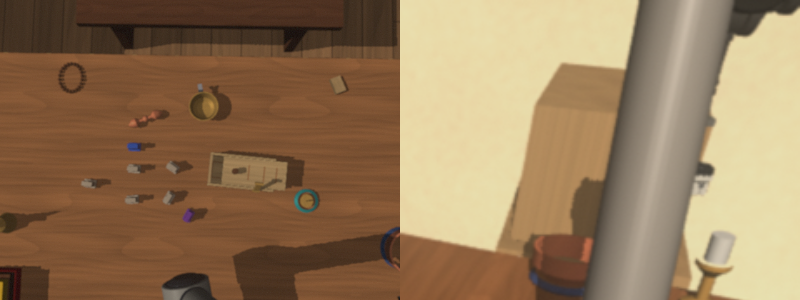

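```bash
cat > plan.py <<'E'
from h import *
import math
BX,BY,BYAW=541.7,-117.8,-.08
def w(x,y,z):
    c,s=math.cos(BYAW),math.sin(BYAW);return np.array([BX+c*x-s*y,BY+s*x+c*y,z])
def Rt(yaw,tilt=0): return Ro.from_euler('z',yaw)*Ro.from_euler('x',np.pi)*Ro.from_euler('y',tilt)
def plan(wps,start=None):
    """wps: (pos,yaw[,tilt]); prints the per-call numbers"""
    o=get_obs()
    p,R=(np.array(o['tool_pos']),Ro.from_euler('xyz',o['tcp_rot'])) if start is None else start
    for wp in wps:
        T=np.array(wp[0],float);RT=Rt(*wp[1:])
        n=max(1,math.ceil(np.abs(R.inv().apply(T-p)).max()/119.5))
        if n>1: n=max(n,math.ceil(np.linalg.norm(T-p)/165))
        p0=p
        for i in range(n):
            q=p0+(T-p0)*(i+1)/n;rv=(R.inv()*RT).as_rotvec()
            off=np.round(R.inv().apply(q-p)/120,3);ro=np.round(rv/2/np.pi,4)
            k=max(math.ceil(np.linalg.norm(off)*120/60),math.ceil(np.linalg.norm(rv)/math.radians(10.5)))
            print('off',off.tolist(),'rot',ro.tolist(),'rows>=',k,'->',np.round(q,1).tolist())
            p=q;R=RT
def state():
    o=get_obs();print('t',round(o['time'],2),'pos',np.round(o['tool_pos'],1),'rot',np.round(o['tcp_rot'],3),'w',round(o['grip_width'],1),'F',np.round(o['contact_force'],1),'ff',round(o['finger_force'],1))
E
python3 - <<'E'
from plan import *
plan([(w(3,-50,200),BYAW),(w(3,-50,102),BYAW),(w(-54,-50,102),BYAW)])
E
```

```text
off [0.933, -0.372, 0.056] rot [0.0, -0.0, 0.0697] rows>= 3 -> [273.1, -410.8, 220.1]
off [0.687, -0.732, 0.056] rot [0.0, 0.0, 0.0] rows>= 3 -> [362.3, -329.8, 213.4]
off [0.687, -0.732, 0.056] rot [0.0, 0.0, 0.0] rows>= 3 -> [451.5, -248.9, 206.7]
off [0.687, -0.732, 0.056] rot [0.0, 0.0, 0.0] rows>= 3 -> [540.7, -167.9, 200.0]
off [0.0, 0.0, 0.817] rot [0.0, 0.0, 0.0] rows>= 2 -> [540.7, -167.9, 102.0]
off [-0.475, 0.0, 0.0] rot [0.0, 0.0, 0.0] rows>= 1 -> [483.9, -163.3, 102.0]
```

Emit:
send_rows:
  offset:
    - [0.933, -0.372, 0.056]
    - [0.933, -0.372, 0.056]
    - [0.933, -0.372, 0.056]
    - [0.933, -0.372, 0.056]
  delta_rot:
    - [0, 0, 0.0697]
    - [0, 0, 0.0697]
    - [0, 0, 0.0697]
    - [0, 0, 0.0697]
  grip: 0

```text
time: 1.9
tool_pos: [273.7, -410.3, 220.2]
tcp_rot: [3.141, -0.0, -0.078]
contact_force: [0.2, 0.7, -0.4]
grip_width: 56.6
finger_force: 0.0
```

Emit:
send_rows:
  offset:
    - [0.687, -0.732, 0.056]
    - [0.687, -0.732, 0.056]
    - [0.687, -0.732, 0.056]
  delta_rot:
    - [0, 0, 0]
    - [0, 0, 0]
    - [0, 0, 0]

```text
time: 2.28
tool_pos: [363.9, -328.0, 213.1]
tcp_rot: [-3.141, -0.0, -0.074]
contact_force: [-0.7, -0.4, -0.9]
grip_width: 26.3
finger_force: 0.0
```

Emit:
send_rows:
  offset:
    - [0.687, -0.732, 0.056]
    - [0.687, -0.732, 0.056]
    - [0.687, -0.732, 0.056]
  delta_rot:
    - [0, 0, 0]
    - [0, 0, 0]
    - [0, 0, 0]

```text
time: 2.65
tool_pos: [452.9, -247.9, 206.2]
tcp_rot: [-3.141, -0.0, -0.075]
contact_force: [-0.9, -0.9, -0.7]
grip_width: 0.4
finger_force: 0.0
```

Emit:
send_rows:
  offset:
    - [0.687, -0.732, 0.056]
    - [0.687, -0.732, 0.056]
    - [0.687, -0.732, 0.056]
    - [0.687, -0.732, 0.056]
  delta_rot:
    - [0, 0, 0]
    - [0, 0, 0]
    - [0, 0, 0]
    - [0, 0, 0]

```text
time: 3.15
tool_pos: [539.9, -169.7, 199.7]
tcp_rot: [3.141, 0.001, -0.081]
contact_force: [-0.8, -0.5, 0.1]
grip_width: 0.3
finger_force: 0.0
```

```bash
python3 - <<'E'
from plan import *
state()
a=snap('top');b=snap('side')
cv2.imwrite('pics/g1.png',cv2.cvtColor(np.hstack([cv2.resize(a[150:330,250:430],(400,400)),cv2.resize(b[60:260,220:420],(400,400))]),cv2.COLOR_RGB2BGR))
plan([(w(3,-50,102),BYAW),(w(-54,-50,102),BYAW)])
E
```

```text
t 3.15 pos [ 539.9 -169.7  199.7] rot [ 3.141e+00  1.000e-03 -8.100e-02] w 0.3 F [-0.8 -0.5  0.1] ff 0.0
off [0.007, -0.017, 0.816] rot [0.0001, 0.0, -0.0004] rows>= 2 -> [540.7, -167.9, 102.0]
off [-0.475, 0.0, 0.0] rot [0.0, 0.0, 0.0] rows>= 1 -> [483.9, -163.3, 102.0]
```

View pics/g1.png

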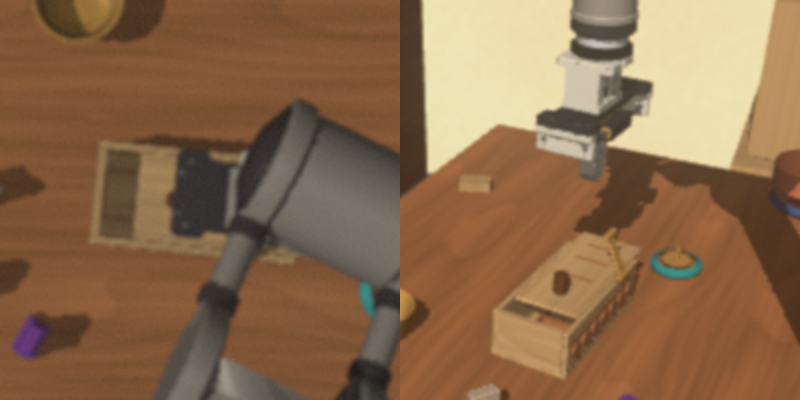

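The body is wide along the closing axis, as stated. Next I push the hasp.

Emit:
send_rows:
  offset:
    - [0.007, -0.017, 0.4]
    - [0.007, -0.017, 0.816]
    - [0.007, -0.017, 0.816]
    - [0.007, -0.017, 0.816]
  delta_rot:
    - [0, 0, 0]
    - [0, 0, 0]
    - [0, 0, 0]
    - [0, 0, 0]

```text
time: 3.75
tool_pos: [542.4, -167.2, 103.8]
tcp_rot: [3.141, -0.002, -0.081]
contact_force: [0.0, -0.0, 1.4]
grip_width: 0.4
finger_force: 0.0
```

Emit:
send_rows:
  offset:
    - [-0.07, 0, 0]
    - [-0.14, 0, 0]
    - [-0.21, 0, 0]
    - [-0.28, 0, 0]
    - [-0.34, 0, 0]
    - [-0.4, 0, 0]
    - [-0.44, 0, 0]
    - [-0.475, 0, 0]
  delta_rot:
    - [0, 0, 0]
    - [0, 0, 0]
    - [0, 0, 0]
    - [0, 0, 0]
    - [0, 0, 0]
    - [0, 0, 0]
    - [0, 0, 0]
    - [0, 0, 0]

```text
time: 4.75
tool_pos: [484.8, -161.4, 101.9]
tcp_rot: [3.142, -0.0, -0.08]
contact_force: [1.3, 0.3, -0.6]
grip_width: 0.8
finger_force: 0.7
```

```bash
python3 - <<'E'
from plan import *
state()
a=snap('top');b=snap('side')
cv2.imwrite('pics/g2.png',cv2.cvtColor(np.hstack([cv2.resize(a[200:300,300:400],(400,400)),cv2.resize(b[130:250,240:360],(400,400))]),cv2.COLOR_RGB2BGR))
for c in('top','side'):
  for t in('hasp_tip','hasp_hinge','lid_knob'): print(c,t,[(np.round(d['uv'],1).tolist(),round(d['confidence'],2)) for d in finder.pinpoint(t,c)])
E
```

```text
t 4.75 pos [ 484.8 -161.4  101.9] rot [ 3.142 -0.    -0.08 ] w 0.8 F [ 1.3  0.3 -0.6] ff 0.7
top hasp_tip []
top hasp_hinge []
top lid_knob [([327.0, 239.2], 0.92)]
side hasp_tip [([340.3, 180.2], 0.54)]
side hasp_hinge [([330.6, 197.8], 0.94)]
side lid_knob []
```

View pics/g2.png

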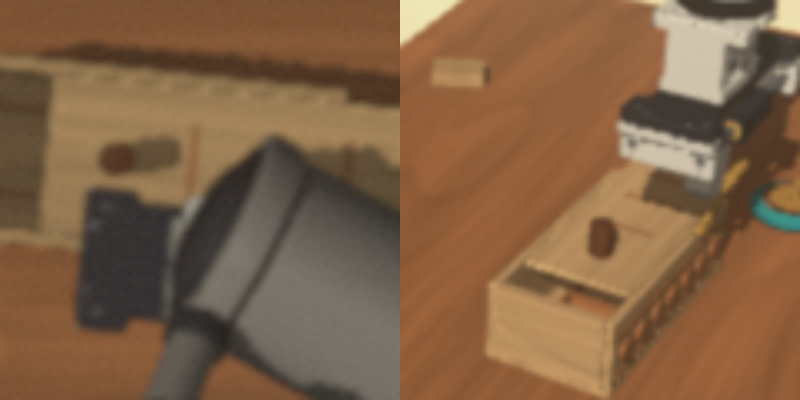

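```bash
python3 - <<'E'
from plan import *
for th in(1.7,1.8,1.9,2,2.1): print(th,proj('side',w(-56+60*np.cos(th),-50,74+60*np.sin(th))))
print('hinge',proj('side',w(-56,-50,74)))
k=atz('top',(327,239.2),96);c,s=np.cos(BYAW),np.sin(BYAW);d=k-[BX,BY,0];print('knob',k,c*d[0]+s*d[1],-s*d[0]+c*d[1])
print('pred',proj('top',w(0,19,96)),proj('side',w(0,19,96)))
E
```

```text
1.7 [335.60636235 178.59488115]
1.8 [337.65962234 179.53982748]
1.9 [339.64667633 180.67055877]
2 [341.54533607 181.97529047]
2.1 [343.33434563 183.44005401]
hinge [330.69129233 197.24261912]
knob [543.37714921 -89.50552528  96.        ] -0.5893590966828659 28.338009547951067
pred [331.12326367 239.35828182] [301.06527395 195.82392775]
```

Emit:
send_rows:
  offset:
    - [-0.02, 0, 0]
    - [-0.037, 0, 0]
    - [-0.037, 0, 0]
    - [0.1, 0, 0]
    - [0.2, 0, 0]
    - [0.2, 0, -0.3]
    - [0.2, 0, -0.6]
    - [0.2, 0, -0.6]
  delta_rot:
    - [0, 0, 0]
    - [0, 0, 0]
    - [0, 0, 0]
    - [0, 0, 0]
    - [0, 0, 0]
    - [0, 0, 0]
    - [0, 0, 0]
    - [0, 0, 0]
  grip: 0.65

```text
time: 6.15
tool_pos: [510.4, -164.0, 176.6]
tcp_rot: [3.139, -0.005, -0.08]
contact_force: [0.1, -0.2, 0.2]
grip_width: 59.6
finger_force: 0.0
```

```bash
python3 - <<'E'
from plan import *
state()
print('lid edge',atz('top',(312.8,238),68), 'w',w(0,103,68))
plan([(w(0,24,175),BYAW),(w(0,24,76),BYAW)])
E
```

```text
t 6.15 pos [ 510.4 -164.   176.6] rot [ 3.139 -0.005 -0.08 ] w 59.6 F [ 0.1 -0.2  0.2] ff 0.0
lid edge [545.75580184 -58.63263372  68.        ] w [549.93121348 -15.12942425  68.        ]
off [0.229, -0.604, 0.013] rot [0.0004, -0.0008, 0.0] rows>= 2 -> [543.6, -93.9, 175.0]
off [0.0, -0.0, 0.825] rot [0.0, 0.0, 0.0] rows>= 2 -> [543.6, -93.9, 76.0]
```

Emit:
send_rows:
  offset:
    - [0.229, -0.57, 0]
    - [0.229, -0.57, 0]
    - [0.229, -0.57, 0.3]
    - [0.229, -0.57, 0.82]
    - [0.229, -0.57, 0.82]
    - [0.229, -0.57, 0.82]
  delta_rot:
    - [0, 0, 0]
    - [0, 0, 0]
    - [0, 0, 0]
    - [0, 0, 0]
    - [0, 0, 0]
    - [0, 0, 0]

```text
time: 6.9
tool_pos: [541.1, -97.4, 75.2]
tcp_rot: [-3.141, 0.002, -0.08]
contact_force: [-0.8, -0.3, -0.3]
grip_width: 59.6
finger_force: 0.0
```

Emit:
send_rows:
  offset:
    - [0, 0, 0]
    - [0, 0, 0]
    - [0, 0, 0]
    - [0, 0, 0]
    - [0, 0, 0]
  delta_rot:
    - [0, 0, 0]
    - [0, 0, 0]
    - [0, 0, 0]
    - [0, 0, 0]
    - [0, 0, 0]
  grip: 0

```text
time: 7.52
tool_pos: [541.8, -97.1, 75.7]
tcp_rot: [-3.141, -0.0, -0.08]
contact_force: [-1.0, 0.6, 1.8]
grip_width: 18.8
finger_force: 30.0
```

```bash
python3 - <<'E'
from plan import *
state()
o=get_obs();d=o['tool_pos']-np.array([BX,BY,0]);c,s=np.cos(BYAW),np.sin(BYAW);print(c*d[0]+s*d[1],-s*d[0]+c*d[1])
for t in('lid_knob',):
  for cam in('top','side'): snap(cam);print(cam,[(np.round(d['uv'],1).tolist(),round(d['confidence'],2)) for d in finder.pinpoint(t,cam)])
plan([(w(0,-138,77),BYAW)])
E
```

```text
t 7.53 pos [541.8 -97.1  75.7] rot [-3.141 -0.    -0.08 ] w 18.8 F [-1.   0.6  1.8] ff 30.0
-1.5799839023545075 20.595424553618177
top []
side [([301.7, 194.4], 0.65)]
off [0.007, 0.661, -0.006] rot [-0.0, -0.0, -0.0] rows>= 2 -> [536.2, -176.3, 76.3]
off [0.007, 0.661, -0.005] rot [0.0, 0.0, 0.0] rows>= 2 -> [530.7, -255.4, 77.0]
```

Emit:
send_rows:
  offset:
    - [0, 0.1, 0]
    - [0, 0.22, 0]
    - [0, 0.35, 0]
    - [0, 0.48, 0]
    - [0, 0.6, 0]
    - [0, 0.661, 0]
    - [0, 0.661, 0]
  delta_rot:
    - [0, 0, 0]
    - [0, 0, 0]
    - [0, 0, 0]
    - [0, 0, 0]
    - [0, 0, 0]
    - [0, 0, 0]
    - [0, 0, 0]

```text
time: 8.6
tool_pos: [535.1, -178.5, 75.7]
tcp_rot: [3.14, -0.0, -0.081]
contact_force: [-1.6, -1.1, 3.9]
grip_width: 19.5
finger_force: 30.0
```

Emit:
send_rows:
  offset:
    - [0, 0.1, 0]
    - [0, 0.22, 0]
    - [0, 0.35, 0]
    - [0, 0.48, 0]
    - [0, 0.6, 0]
    - [0, 0.655, 0]
    - [0, 0.655, 0]
  delta_rot:
    - [0, 0, 0]
    - [0, 0, 0]
    - [0, 0, 0]
    - [0, 0, 0]
    - [0, 0, 0]
    - [0, 0, 0]
    - [0, 0, 0]

```text
time: 9.48
tool_pos: [528.7, -256.4, 75.7]
tcp_rot: [3.14, -0.0, -0.081]
contact_force: [-2.4, -1.3, 4.8]
grip_width: 19.2
finger_force: 30.0
```

Emit:
send_rows:
  offset:
    - [0, 0.008, 0]
    - [0, 0.015, 0]
    - [0, 0.02, 0]
  delta_rot:
    - [0, 0, 0]
    - [0, 0, 0]
    - [0, 0, 0]

```text
time: 9.85
tool_pos: [528.6, -257.5, 75.7]
tcp_rot: [-3.142, 0.0, -0.08]
contact_force: [-2.0, 1.8, 5.6]
grip_width: 19.0
finger_force: 30.0
```

Emit:
send_rows:
  offset:
    - [0, 0.012, 0]
    - [0, 0.025, 0]
    - [0, 0.025, 0]
  delta_rot:
    - [0, 0, 0]
    - [0, 0, 0]
    - [0, 0, 0]

```text
time: 10.22
tool_pos: [528.6, -257.8, 75.6]
tcp_rot: [-3.137, 0.001, -0.08]
contact_force: [-0.2, 11.8, 8.7]
grip_width: 19.2
finger_force: 30.0
```

Emit:
send_rows:
  offset:
    - [0, 0.012, 0]
    - [0, 0.025, 0]
    - [0, 0.025, 0]
  delta_rot:
    - [0, 0, 0]
    - [0, 0, 0]
    - [0, 0, 0]

```text
time: 10.6
tool_pos: [528.5, -257.9, 75.6]
tcp_rot: [-3.133, 0.002, -0.08]
contact_force: [2.2, 20.9, 11.8]
grip_width: 19.3
finger_force: 30.0
```

Emit:
send_rows:
  offset:
    - [0, -0.05, 0]
    - [0, -0.055, 0]
    - [0, -0.055, 0]
  delta_rot:
    - [0, 0, 0]
    - [0, 0, 0]
    - [0, 0, 0]

```text
time: 10.98
tool_pos: [528.7, -256.7, 75.7]
tcp_rot: [-3.142, 0.0, -0.08]
contact_force: [-1.7, 1.8, 5.7]
grip_width: 19.2
finger_force: 30.0
```

Emit:
send_rows:
  offset:
    - [0, 0, 0]
    - [0, 0, 0]
    - [0, 0, -0.2]
    - [0, 0, -0.5]
    - [0, 0, -0.95]
    - [0, 0, -0.95]
  delta_rot:
    - [0, 0, 0]
    - [0, 0, 0]
    - [0, 0, 0]
    - [0, 0, 0]
    - [0, 0, 0]
    - [0, 0, 0]
  grip: 0.5

```text
time: 11.72
tool_pos: [531.0, -258.0, 193.9]
tcp_rot: [3.137, -0.008, -0.08]
contact_force: [-1.2, 0.4, -0.3]
grip_width: 46.0
finger_force: 0.0
```

```bash
python3 - <<'E'
from fit import *
from plan import state
state()
for o in tablets():
    if o[3]>.5: print(np.round(o[:4],2),o[4],o[5],o[6])
a=snap('top');b=snap('side')
k={}
for c in('top','side'):
    for t in('pocket1','tablet_box','lid_knob','hasp_tip','hasp_hinge'):
        print(c,t,[(np.round(d['uv'],1).tolist(),round(d['confidence'],2)) for d in finder.pinpoint(t,c)])
cv2.imwrite('pics/g3.png',cv2.cvtColor(np.hstack([cv2.resize(a[190:310,270:390],(400,400)),cv2.resize(b[130:270,230:370],(400,400))]),cv2.COLOR_RGB2BGR))
E
```

```text
t 11.72 pos [ 531.  -258.   193.9] rot [ 3.14 -0.01 -0.08] w 46.0 F [-1.2  0.4 -0.3] ff 0.0
[545.5  242.56  -0.06   0.85] 2 16.94582519215201 [119.86 103.07  85.63]
[449.46 122.48   1.01   0.87] 2 19.37028020790277 [118.57 101.92  84.84]
[440.59 245.19   0.09   0.87] 2 19.49832477636676 [121.83 104.73  87.12]
[491.77 393.9   -0.11   0.92] 2 18.538609762139657 [113.2   95.58  78.41]
[620.52 245.84  -0.04   0.81] 2 16.922148167577088 [ 53.07  62.37 111.07]
[391.22  53.89   1.07   0.91] 2 19.315457976146213 [87.86 50.97 94.87]
top pocket1 [([335.8, 241.8], 0.81), ([353.1, 242.0], 0.69), ([365.4, 244.4], 0.61), ([303.3, 239.1], 0.6), ([320.8, 239.4], 0.57), ([127.3, 256.6], 0.54)]
top tablet_box [([337.1, 239.5], 0.76)]
top lid_knob []
top hasp_tip []
top hasp_hinge [([360.1, 269.1], 0.74)]
side pocket1 [([313.4, 213.2], 0.95), ([300.7, 220.1], 0.76), ([314.0, 206.0], 0.66), ([233.7, 305.1], 0.66), ([289.3, 231.6], 0.59), ([296.9, 231.2], 0.55), ([207.8, 224.8], 0.2)]
side tablet_box [([302.2, 218.4], 0.67)]
side lid_knob [([325.4, 171.8], 0.94), ([290.0, 233.3], 0.38)]
side hasp_tip [([346.0, 181.3], 0.48)]
side hasp_hinge [([331.2, 195.6], 0.82)]
```

View pics/g3.png

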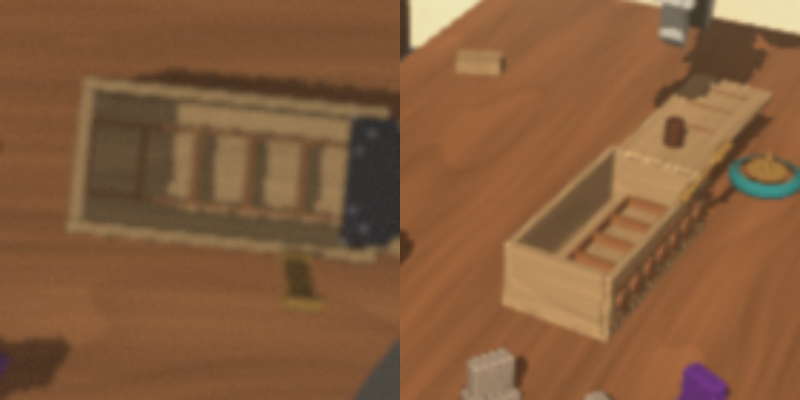

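The lid is fully open and the hasp leans out. I'll refine the box pose from the pocket points and plan the first pick.

```bash
python3 - <<'E'
from plan import *
T=[(303.3,239.1),(320.8,239.4),(335.8,241.8),(353.1,242.0),(365.4,244.4)]
for i,u in zip((5,4,3,2,1),T):
    X=atz('top',u,8);print(i,X[:2],'pred',w(0,(i-3)*39,8)[:2])
for u in[(313.4,213.2),(300.7,220.1),(289.3,231.6),(296.9,231.2)]: print('side',atz('side',u,8)[:2])
print('side hinge',proj('side',w(-56,-50,74)),'top',proj('top',w(-56,-50,74)))
print('missing tablet pred', proj('top',(553.8,111.7,20)))
TY=1.02-np.pi/2
plan([((449.3,123,150),TY),((449.3,123,26),TY)])
E
```

```text
5 [543.3116495  -38.43365711] pred [547.93334613 -40.04946691]
4 [543.49434091 -81.22324188] pred [544.81667306 -78.92473345]
3 [ 538.42141264 -117.9364436 ] pred [ 541.7 -117.8]
2 [ 538.83998221 -160.13412745] pred [ 538.58332694 -156.67526655]
1 [ 533.63548576 -190.16571226] pred [ 535.46665387 -195.55053309]
side [ 526.95574908 -164.46683392]
side [ 545.86560357 -116.16715901]
side [552.36631673 -52.51501593]
side [535.12697424 -63.32442942]
side hinge [330.69129233 197.24261912] top [357.84045037 266.68740967]
missing tablet pred [241.72875504 233.409806  ]
off [-0.229, -0.775, 0.082] rot [0.0, -0.0, 0.0749] rows>= 3 -> [509.0, -161.6, 179.6]
off [-0.555, -0.587, 0.082] rot [0.0, 0.0, 0.0] rows>= 2 -> [489.1, -66.7, 169.8]
off [-0.555, -0.587, 0.082] rot [0.0, 0.0, 0.0] rows>= 2 -> [469.2, 28.1, 159.9]
off [-0.555, -0.587, 0.082] rot [0.0, 0.0, 0.0] rows>= 2 -> [449.3, 123.0, 150.0]
off [0.0, -0.0, 0.517] rot [0.0, 0.0, 0.0] rows>= 2 -> [449.3, 123.0, 88.0]
off [0.0, -0.0, 0.517] rot [0.0, 0.0, 0.0] rows>= 2 -> [449.3, 123.0, 26.0]
```

Emit:
send_rows:
  offset:
    - [-0.229, -0.775, 0.082]
    - [-0.229, -0.775, 0.082]
    - [-0.229, -0.775, 0.082]
    - [-0.229, -0.775, 0.082]
  delta_rot:
    - [0, 0, 0.0749]
    - [0, 0, 0.0749]
    - [0, 0, 0.0749]
    - [0, 0, 0.0749]

```text
time: 13.02
tool_pos: [509.1, -161.3, 180.0]
tcp_rot: [3.142, -0.001, -0.549]
contact_force: [-0.4, -0.9, -0.3]
grip_width: 45.8
finger_force: 0.0
```

Emit:
send_rows:
  offset:
    - [-0.555, -0.587, 0.082]
    - [-0.555, -0.587, 0.082]
    - [-0.555, -0.587, 0.082]
  delta_rot:
    - [0, 0, 0]
    - [0, 0, 0]
    - [0, 0, 0]

```text
time: 13.4
tool_pos: [488.6, -65.2, 169.8]
tcp_rot: [3.142, 0.001, -0.546]
contact_force: [0.4, -0.3, -0.2]
grip_width: 46.1
finger_force: 0.0
```

Emit:
send_rows:
  offset:
    - [-0.555, -0.587, 0.082]
    - [-0.555, -0.587, 0.082]
    - [-0.555, -0.587, 0.082]
  delta_rot:
    - [0, 0, 0]
    - [0, 0, 0]
    - [0, 0, 0]

```text
time: 13.78
tool_pos: [469.3, 28.9, 160.0]
tcp_rot: [3.142, -0.0, -0.547]
contact_force: [-1.0, -0.9, 0.3]
grip_width: 45.7
finger_force: 0.0
```

Emit:
send_rows:
  offset:
    - [-0.555, -0.587, 0.082]
    - [-0.555, -0.587, 0.082]
    - [-0.555, -0.587, 0.082]
    - [-0.555, -0.587, 0.082]
    - [-0.555, -0.587, 0.082]
  delta_rot:
    - [0, 0, 0]
    - [0, 0, 0]
    - [0, 0, 0]
    - [0, 0, 0]
    - [0, 0, 0]

```text
time: 14.4
tool_pos: [450.1, 121.7, 150.3]
tcp_rot: [3.142, -0.001, -0.552]
contact_force: [-0.7, -0.6, -0.4]
grip_width: 46.1
finger_force: 0.0
```

```bash
cat >> fit.py <<'E'
cyl=lambda y:np.array([[10*np.cos(a),y+10*np.sin(a),z] for a in np.arange(0,6.3,.4) for z in(62,96)])
def BOX(l,th):
    c,s=np.cos(th),np.sin(th);q=lambda r,t:[-56+r*c-t*s,74+r*s+t*c]
    bar=np.array([[q(r,t)[0],y,q(r,t)[1]] for r in(0,60) for t in(-2,2) for y in(-59,-41)])
    cr=np.array([[q(60,0)[0]+5*np.cos(a),y,q(60,0)[1]+5*np.sin(a)] for a in np.arange(0,6.3,.5) for y in(-63,-37)])
    return [boxpts([-54,-107.5,0],[54,107.5,62]),boxpts([-54,-107.5,60],[-46,107.5,68]),boxpts([46,-107.5,60],[54,107.5,68]),boxpts([-54,99,60],[54,107.5,68]),boxpts([-46,-104-l,62],[46,103-l,68]),cyl(60-l),bar,cr]
E
python3 - <<'E'
from fit import *
from plan import state,plan
state()
ms={};a=snap('top','t4.png');b=snap('side','s4.png')
for c in('top','side'):
    d=finder.silhouettes('tablet_box',c);ms[c]=d[0]['region'];print([(e['box'],e['confidence']) for e in d])
    im=cv2.imread(f'pics/{c[0]}4.png');im[ms[c]]=im[ms[c]]//2+np.array([0,100,0],np.uint8);cv2.imwrite(f'pics/m4_{c}.png',im)
for use in(('top','side'),('top',),('side',)):
    r=fit({c:ms[c] for c in use},lambda p:(BOX(200,p[3]),p[0],p[1],p[2]),[[541,-118,-.08,2.]],[4,4,.05,.15]);print(use,r.x,r.fun)
cv2.imwrite('pics/m4.png',np.hstack([cv2.resize(cv2.imread('pics/m4_top.png')[190:330,280:420],(400,400)),cv2.resize(cv2.imread('pics/m4_side.png')[130:270,230:370],(400,400))]))
TY=1.02-np.pi/2
plan([((449.3,123,26),TY)])
E
```

```text
t 14.4 pos [450.1 121.7 150.3] rot [ 3.14 -0.   -0.55] w 46.1 F [-0.7 -0.6 -0.4] ff 0.0
[([290.6, 213.2, 470.2, 281.7], 0.82), ([115.7, 247.9, 139.0, 262.4], 0.17)]
[([266.3, 153.8, 362.8, 250.7], 0.88)]
('top', 'side') [ 542.26 -119.77   -0.08    1.99] -0.6417902556804049
('top',) [ 542.2  -120.73   -0.08    2.  ] -0.9652887103834369
('side',) [ 541.27 -118.15   -0.08    1.89] -0.3206481343838264
off [-0.002, -0.002, 0.517] rot [0.0, -0.0, -0.0002] rows>= 2 -> [449.4, 122.7, 88.1]
off [-0.002, -0.002, 0.517] rot [0.0, 0.0, 0.0] rows>= 2 -> [449.3, 123.0, 26.0]
```

View pics/m4.png

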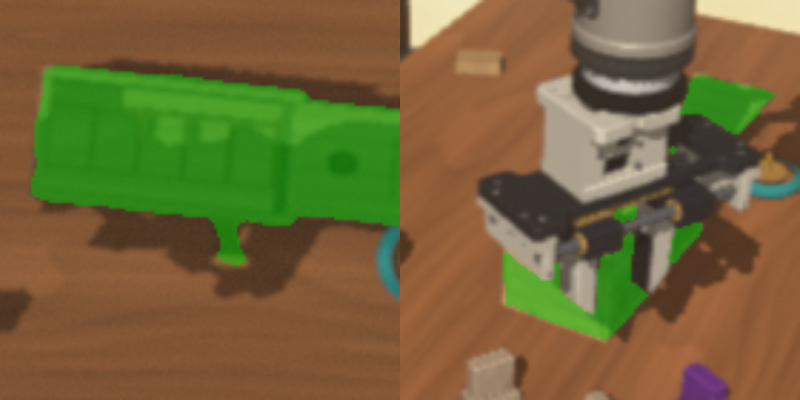

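Emit:
send_rows:
  offset:
    - [-0.005, -0.002, 0.4]
    - [-0.005, -0.002, 0.8]
    - [-0.005, -0.002, 1.0]
    - [-0.005, -0.002, 1.0]
  delta_rot:
    - [0, 0, 0]
    - [0, 0, 0]
    - [0, 0, 0]
    - [0, 0, 0]

```text
time: 15.1
tool_pos: [447.8, 123.2, 28.8]
tcp_rot: [3.139, 0.003, -0.551]
contact_force: [-0.0, 0.4, 0.9]
grip_width: 46.0
finger_force: 0.0
```

Emit:
send_rows:
  offset:
    - [0, 0, 0.036]
    - [0, 0, 0.036]
    - [0, 0, 0.036]
    - [0, 0, 0.036]
    - [0, 0, 0.036]
  delta_rot:
    - [0, 0, 0]
    - [0, 0, 0]
    - [0, 0, 0]
    - [0, 0, 0]
    - [0, 0, 0]
  grip: 0

```text
time: 15.72
tool_pos: [449.3, 123.6, 26.4]
tcp_rot: [-3.141, -0.001, -0.551]
contact_force: [-1.4, -1.6, 5.2]
grip_width: 15.8
finger_force: 30.0
```

```bash
sed -i 's/BX,BY,BYAW=.*/BX,BY,BYAW=541.7,-118.8,-.08/' plan.py; python3 - <<'E'
from plan import *
state();p=get_obs()['tool_pos']
plan([((p[0],p[1],140),1.02-np.pi/2),(w(0,-38,150),BYAW),(w(0,-38,45),BYAW),(w(0,-38,34.5),BYAW)])
E
```

```text
t 15.72 pos [449.3 123.6  26.4] rot [-3.141e+00 -1.000e-03 -5.510e-01] w 15.8 F [-1.4 -1.6  5.2] ff 30.0
off [0.001, -0.001, -0.947] rot [-0.0001, -0.0002, 0.0] rows>= 2 -> [449.3, 123.6, 140.0]
off [0.928, 0.8, -0.042] rot [0.0, 0.0, -0.0749] rows>= 3 -> [494.0, -16.6, 145.0]
off [0.464, 1.134, -0.042] rot [0.0, 0.0, 0.0] rows>= 3 -> [538.7, -156.7, 150.0]
off [-0.0, -0.0, 0.875] rot [0.0, 0.0, 0.0] rows>= 2 -> [538.7, -156.7, 45.0]
off [0.0, -0.0, 0.088] rot [0.0, 0.0, 0.0] rows>= 1 -> [538.7, -156.7, 34.5]
```

Emit:
send_rows:
  offset:
    - [0, 0, -0.4]
    - [0, 0, -0.8]
    - [0, 0, -0.95]
    - [0, 0, -0.95]
  delta_rot:
    - [0, 0, 0]
    - [0, 0, 0]
    - [0, 0, 0]
    - [0, 0, 0]

```text
time: 16.23
tool_pos: [449.6, 123.7, 140.9]
tcp_rot: [-3.14, -0.002, -0.551]
contact_force: [-0.6, -0.5, -0.9]
grip_width: 15.7
finger_force: 30.0
```

Emit:
send_rows:
  offset:
    - [0.928, 0.8, -0.042]
    - [0.928, 0.8, -0.042]
    - [0.928, 0.8, -0.042]
    - [0.928, 0.8, -0.042]
  delta_rot:
    - [0, 0, -0.0749]
    - [0, 0, -0.0749]
    - [0, 0, -0.0749]
    - [0, 0, -0.0749]

```text
time: 16.73
tool_pos: [493.4, -18.7, 143.2]
tcp_rot: [3.141, 0.002, -0.083]
contact_force: [-0.5, 0.3, -1.4]
grip_width: 15.6
finger_force: 30.0
```

Emit:
send_rows:
  offset:
    - [0.232, 0.567, -0.02]
    - [0.232, 0.567, -0.02]
    - [0.464, 0.99, -0.04]
    - [0.464, 0.99, -0.04]
    - [0.464, 0.99, -0.04]
    - [0.464, 0.99, -0.04]
  delta_rot:
    - [0, 0, 0]
    - [0, 0, 0]
    - [0, 0, 0]
    - [0, 0, 0]
    - [0, 0, 0]
    - [0, 0, 0]

```text
time: 17.48
tool_pos: [538.9, -137.7, 149.2]
tcp_rot: [-3.141, 0.001, -0.079]
contact_force: [0.2, -0.6, -1.6]
grip_width: 15.8
finger_force: 30.0
```

```bash
python3 - <<'E'
from plan import *
state()
plan([(w(0,-38,150),BYAW),(w(0,-38,65),BYAW)])
E
```

```text
t 17.48 pos [ 538.9 -137.7  149.2] rot [-3.141e+00  1.000e-03 -7.900e-02] w 15.8 F [ 0.2 -0.6 -1.6] ff 30.0
off [0.011, 0.157, -0.007] rot [-0.0001, 0.0002, 0.0001] rows>= 1 -> [538.7, -156.7, 150.0]
off [0.0, -0.0, 0.708] rot [0.0, 0.0, 0.0] rows>= 2 -> [538.7, -156.7, 65.0]
```

Emit:
send_rows:
  offset:
    - [0.011, 0.157, 0]
    - [0.011, 0.157, 0.1]
    - [0.011, 0.157, 0.4]
    - [0.011, 0.157, 0.7]
    - [0.011, 0.157, 0.7]
    - [0.011, 0.157, 0.7]
  delta_rot:
    - [0, 0, 0]
    - [0, 0, 0]
    - [0, 0, 0]
    - [0, 0, 0]
    - [0, 0, 0]
    - [0, 0, 0]

```text
time: 18.23
tool_pos: [540.0, -158.5, 66.5]
tcp_rot: [3.141, -0.001, -0.08]
contact_force: [-0.2, 0.7, -0.3]
grip_width: 15.7
finger_force: 30.0
```

```bash
python3 - <<'E'
from plan import *
state()
a=snap('top');b=snap('side')
cv2.imwrite('pics/g5.png',cv2.cvtColor(np.hstack([cv2.resize(a[200:300,290:390],(400,400)),cv2.resize(b[140:260,250:370],(400,400))]),cv2.COLOR_RGB2BGR))
plan([(w(0,-38,34.7),BYAW)])
E
```

```text
t 18.23 pos [ 540.  -158.5   66.5] rot [ 3.141e+00 -1.000e-03 -8.000e-02] w 15.7 F [-0.2  0.7 -0.3] ff 30.0
off [-0.016, -0.016, 0.271] rot [0.0002, -0.0004, -0.0] rows>= 1 -> [538.7, -156.7, 34.7]
```

View pics/g5.png

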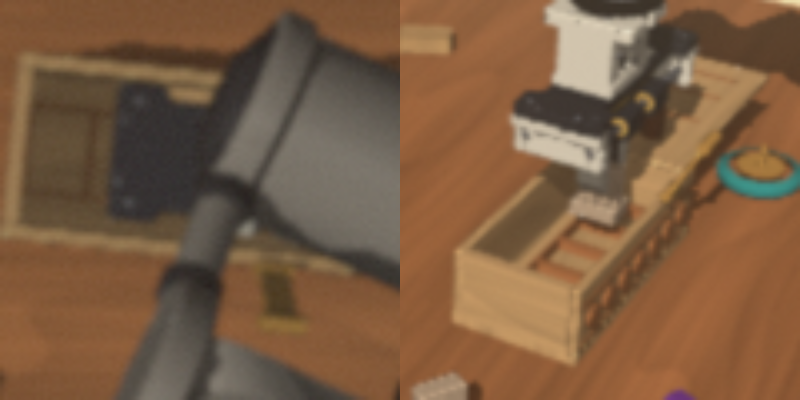

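Emit:
send_rows:
  offset:
    - [-0.01, -0.01, 0.06]
    - [-0.01, -0.01, 0.12]
    - [-0.01, -0.01, 0.17]
    - [-0.01, -0.01, 0.21]
    - [-0.01, -0.01, 0.24]
    - [-0.01, -0.01, 0.26]
    - [-0.01, -0.01, 0.26]
  delta_rot:
    - [0, 0, 0]
    - [0, 0, 0]
    - [0, 0, 0]
    - [0, 0, 0]
    - [0, 0, 0]
    - [0, 0, 0]
    - [0, 0, 0]

```text
time: 19.2
tool_pos: [538.4, -157.1, 34.6]
tcp_rot: [3.141, -0.0, -0.08]
contact_force: [-0.6, 0.9, -1.4]
grip_width: 15.9
finger_force: 30.0
```

```bash
python3 - <<'E'
from plan import *
state()
E
```

```text
t 19.2 pos [ 538.4 -157.1   34.6] rot [ 3.141 -0.    -0.08 ] w 15.9 F [-0.6  0.9 -1.4] ff 30.0
```

Emit:
send_rows:
  offset:
    - [0, 0, 0]
    - [0, 0, 0]
    - [0, 0, 0]
    - [0, 0, -0.1]
    - [0, 0, -0.4]
    - [0, 0, -0.8]
    - [0, 0, -1]
    - [0, 0, -1]
  delta_rot:
    - [0, 0, 0]
    - [0, 0, 0]
    - [0, 0, 0]
    - [0, 0, 0]
    - [0, 0, 0]
    - [0, 0, 0]
    - [0, 0, 0]
    - [0, 0, 0]
  grip: 0.26

```text
time: 20.2
tool_pos: [539.5, -157.5, 157.3]
tcp_rot: [3.14, -0.005, -0.08]
contact_force: [0.2, 0.4, 0.6]
grip_width: 24.0
finger_force: 0.0
```

```bash
python3 - <<'E'
from fit import *
from plan import state,plan,w,BYAW
state()
for o in tablets():
    if o[3]>.4: print(np.round(o[:4],2),o[4],np.round(o[5],1),o[6])
E
```

```text
t 20.2 pos [ 539.5 -157.5  157.3] rot [ 3.14 -0.01 -0.08] w 24.0 F [0.2 0.4 0.6] ff 0.0
[492.   394.1   -0.1    0.91] 2 16.4 [112.96  94.97  77.72]
[545.83 243.6   -0.02   0.92] 2 18.1 [121.43 103.6   85.52]
[553.57 111.44  -0.63   0.91] 2 19.4 [120.33 102.91  85.14]
[440.82 246.84   0.04   0.92] 2 17.3 [122.15 103.26  84.78]
[621.64 245.14  -0.04   0.92] 2 18.7 [ 58.23  64.15 109.93]
[391.35  54.01   1.05   0.92] 2 20.1 [89.78 52.44 94.02]
```

```bash
python3 - <<'E'
from plan import *
Y=2.55;t=.157
plan([(w(0,20,165),1.25),((552.2,112.4,150),Y,t),((552.2,112.4,40),Y,t),((552.2,112.4,26),Y,t)])
E
```

```text
off [0.009, -0.484, -0.098] rot [-0.0004, 0.0002, -0.2117] rows>= 8 -> [543.3, -98.9, 165.0]
off [0.847, -0.242, 0.062] rot [0.0162, 0.0214, -0.2065] rows>= 8 -> [547.7, 6.8, 157.5]
off [0.445, 0.751, 0.134] rot [0.0, 0.0, 0.0] rows>= 2 -> [552.2, 112.4, 150.0]
off [-0.143, -0.0, 0.905] rot [0.0, 0.0, 0.0] rows>= 2 -> [552.2, 112.4, 40.0]
off [-0.018, -0.0, 0.115] rot [0.0, 0.0, 0.0] rows>= 1 -> [552.2, 112.4, 26.0]
```

Emit:
send_rows:
  offset:
    - [0, 0, -0.098]
    - [0.009, -0.25, -0.098]
    - [0.009, -0.484, -0.098]
    - [0.009, -0.484, -0.098]
    - [0.009, -0.484, -0.098]
    - [0.009, -0.484, -0.098]
    - [0.009, -0.484, -0.098]
    - [0.009, -0.484, -0.098]
  delta_rot:
    - [0, 0, -0.2117]
    - [0, 0, -0.2117]
    - [0, 0, -0.2117]
    - [0, 0, -0.2117]
    - [0, 0, -0.2117]
    - [0, 0, -0.2117]
    - [0, 0, -0.2117]
    - [0, 0, -0.2117]
  grip: 0.65

```text
time: 21.4
tool_pos: [543.5, -99.0, 165.0]
tcp_rot: [-3.139, 0.0, 1.249]
contact_force: [0.9, -0.7, -0.3]
grip_width: 59.9
finger_force: 0.0
```

Emit:
send_rows:
  offset:
    - [0.847, -0.242, 0.062]
    - [0.847, -0.242, 0.062]
    - [0.847, -0.242, 0.062]
    - [0.847, -0.242, 0.062]
    - [0.847, -0.242, 0.062]
    - [0.847, -0.242, 0.062]
    - [0.847, -0.242, 0.062]
    - [0.847, -0.242, 0.062]
  delta_rot:
    - [0.0162, 0.0214, -0.2065]
    - [0.0162, 0.0214, -0.2065]
    - [0.0162, 0.0214, -0.2065]
    - [0.0162, 0.0214, -0.2065]
    - [0.0162, 0.0214, -0.2065]
    - [0.0162, 0.0214, -0.2065]
    - [0.0162, 0.0214, -0.2065]
    - [0.0162, 0.0214, -0.2065]

```text
time: 22.4
tool_pos: [548.5, 6.4, 157.9]
tcp_rot: [-3.141, -0.158, 2.546]
contact_force: [0.4, -0.2, -0.2]
grip_width: 59.6
finger_force: 0.0
```

```bash
python3 - <<'E'
from plan import *
state()
Y=2.55;t=.157
plan([((552.2,112.4,150),Y,t),((552.2,112.4,40),Y,t),((552.2,112.4,26),Y,t)])
E
```

```text
t 22.4 pos [548.5   6.4 157.9] rot [-3.141 -0.158  2.546] w 59.6 F [ 0.4 -0.2 -0.2] ff 0.0
off [0.454, 0.749, 0.139] rot [-0.0, -0.0002, -0.0007] rows>= 2 -> [552.2, 112.4, 150.0]
off [-0.143, -0.0, 0.905] rot [0.0, 0.0, 0.0] rows>= 2 -> [552.2, 112.4, 40.0]
off [-0.018, -0.0, 0.115] rot [0.0, 0.0, 0.0] rows>= 1 -> [552.2, 112.4, 26.0]
```

Emit:
send_rows:
  offset:
    - [0.45, 0.75, 0.136]
    - [0.45, 0.75, 0.136]
    - [0.45, 0.75, 0.136]
    - [0.45, 0.75, 0.136]
  delta_rot:
    - [0, 0, 0]
    - [0, 0, 0]
    - [0, 0, 0]
    - [0, 0, 0]

```text
time: 22.9
tool_pos: [552.1, 111.9, 150.9]
tcp_rot: [-3.141, -0.157, 2.547]
contact_force: [-1.0, 0.0, -0.8]
grip_width: 59.4
finger_force: 0.0
```

Emit:
send_rows:
  offset:
    - [-0.07, 0, 0.45]
    - [-0.143, 0, 0.905]
    - [-0.143, 0, 0.905]
    - [-0.152, 0, 0.96]
    - [-0.157, 0, 0.99]
    - [-0.158, 0, 1.0]
  delta_rot:
    - [0, 0, 0]
    - [0, 0, 0]
    - [0, 0, 0]
    - [0, 0, 0]
    - [0, 0, 0]
    - [0, 0, 0]

```text
time: 23.65
tool_pos: [553.1, 112.3, 30.9]
tcp_rot: [3.14, -0.155, 2.55]
contact_force: [-1.0, 0.2, -0.4]
grip_width: 59.8
finger_force: 0.0
```

Emit:
send_rows:
  offset:
    - [0, 0, 0.02]
    - [0, 0, 0.02]
    - [0, 0, 0.02]
    - [0, 0, 0.02]
  delta_rot:
    - [0, 0, 0]
    - [0, 0, 0]
    - [0, 0, 0]
    - [0, 0, 0]
  grip: 0

```text
time: 24.15
tool_pos: [552.0, 112.6, 27.4]
tcp_rot: [3.141, -0.157, 2.55]
contact_force: [-0.8, 0.3, 1.4]
grip_width: 35.7
finger_force: 30.0
```

```bash
python3 - <<'E'
from plan import *
state();p=get_obs()['tool_pos']
t=.157;Y=BYAW+np.pi/2+.157
plan([((p[0],p[1],130),2.55,t),(w(0,0,150),Y,t),(w(0,-78.5+1.7,150),Y,t),(w(0,-78.5+1.7,65),Y,t)])
E
```

```text
t 24.15 pos [552.  112.6  27.4] rot [ 3.141 -0.157  2.55 ] w 35.7 F [-0.8  0.3  1.4] ff 30.0
off [0.134, 0.0, -0.844] rot [0.0001, 0.0, 0.0001] rows>= 2 -> [552.0, 112.6, 130.0]
off [-0.483, -0.824, -0.161] rot [-0.0225, -0.0, 0.1418] rows>= 5 -> [546.9, -3.1, 140.0]
off [-0.933, -0.117, -0.232] rot [0.0, 0.0, 0.0] rows>= 2 -> [541.7, -118.8, 150.0]
off [-0.624, -0.1, -0.099] rot [0.0, 0.0, 0.0] rows>= 2 -> [535.6, -195.4, 150.0]
off [-0.111, -0.0, 0.7] rot [0.0, 0.0, 0.0] rows>= 2 -> [535.6, -195.4, 65.0]
```

Emit:
send_rows:
  offset:
    - [0.06, 0, -0.42]
    - [0.134, 0, -0.844]
    - [0.134, 0, -0.844]
    - [0.134, 0, -0.844]
  delta_rot:
    - [0, 0, 0]
    - [0, 0, 0]
    - [0, 0, 0]
    - [0, 0, 0]

```text
time: 24.65
tool_pos: [551.3, 112.5, 129.1]
tcp_rot: [-3.141, -0.158, 2.55]
contact_force: [0.0, -0.5, -1.2]
grip_width: 35.9
finger_force: 30.0
```

```bash
python3 - <<'E'
from plan import *
t=.157;Y=BYAW+np.pi/2+.13
state()
plan([(w(0,0,150),Y,t),(w(0,-78.5+1.7,150),Y,t),(w(0,-78.5+1.7,65),Y,t)])
E
```

```text
t 24.65 pos [551.3 112.5 129.1] rot [-3.141 -0.158  2.55 ] w 35.9 F [ 0.  -0.5 -1.2] ff 30.0
off [-0.484, -0.822, -0.165] rot [-0.0233, -0.0001, 0.1461] rows>= 6 -> [546.5, -3.1, 139.5]
off [-0.935, -0.088, -0.236] rot [0.0, 0.0, 0.0] rows>= 2 -> [541.7, -118.8, 150.0]
off [-0.627, -0.083, -0.099] rot [0.0, 0.0, 0.0] rows>= 2 -> [535.6, -195.4, 150.0]
off [-0.111, -0.0, 0.7] rot [0.0, 0.0, 0.0] rows>= 2 -> [535.6, -195.4, 65.0]
```

Emit:
send_rows:
  offset:
    - [-0.484, -0.822, -0.165]
    - [-0.484, -0.822, -0.165]
    - [-0.484, -0.822, -0.165]
    - [-0.484, -0.822, -0.165]
    - [-0.484, -0.822, -0.165]
    - [-0.484, -0.822, -0.165]
  delta_rot:
    - [-0.0233, 0, 0.1461]
    - [-0.0233, 0, 0.1461]
    - [-0.0233, 0, 0.1461]
    - [-0.0233, 0, 0.1461]
    - [-0.0233, 0, 0.1461]
    - [-0.0233, 0, 0.1461]

```text
time: 25.4
tool_pos: [545.8, -3.0, 138.6]
tcp_rot: [-3.139, -0.159, 1.622]
contact_force: [0.8, -0.0, -1.1]
grip_width: 35.7
finger_force: 30.0
```

Emit:
send_rows:
  offset:
    - [-0.935, -0.088, -0.236]
    - [-0.935, -0.088, -0.236]
    - [-0.935, -0.088, -0.236]
  delta_rot:
    - [0, 0, 0]
    - [0, 0, 0]
    - [0, 0, 0]

```text
time: 25.78
tool_pos: [542.2, -122.1, 149.7]
tcp_rot: [3.141, -0.157, 1.62]
contact_force: [0.7, 0.0, -1.6]
grip_width: 35.8
finger_force: 30.0
```

Emit:
send_rows:
  offset:
    - [-0.627, -0.083, -0.099]
    - [-0.627, -0.083, -0.099]
    - [-0.627, -0.083, -0.099]
    - [-0.67, -0.083, 0.2]
    - [-0.71, -0.083, 0.43]
    - [-0.71, -0.083, 0.43]
    - [-0.71, -0.083, 0.43]
  delta_rot:
    - [0, 0, 0]
    - [0, 0, 0]
    - [0, 0, 0]
    - [0, 0, 0]
    - [0, 0, 0]
    - [0, 0, 0]
    - [0, 0, 0]

```text
time: 26.65
tool_pos: [536.9, -194.2, 87.3]
tcp_rot: [3.139, -0.157, 1.623]
contact_force: [0.6, 0.0, -0.0]
grip_width: 35.6
finger_force: 30.0
```

```bash
python3 - <<'E'
from fit import *
from plan import *
state();o=get_obs();p=o['tool_pos'];t=.157;Y=BYAW+np.pi/2+.13
zt=p[2]-27.4
b=snap('side','s6.png');ds=finder.silhouettes('tablet1','side')
for e in ds:
    m=e['region'];ys,xs=np.nonzero(m);c=(xs.mean(),ys.mean());q=proj('side',[p[0],p[1],zt+20])
    if np.linalg.norm(np.array(c)-q)<25: print(e['confidence'],e['box'],c,q)
cv2.imwrite('pics/g6.png',cv2.cvtColor(cv2.resize(b[130:230,260:380],(720,600),interpolation=cv2.INTER_CUBIC),cv2.COLOR_RGB2BGR))
exp=p-1.7*np.array([np.cos(Y),np.sin(Y),0])
P=np.vstack([P for P in TAB]);R=Ro.from_euler('z',Y).as_matrix()
print('expected bbox',projs('side',P@R.T+[exp[0],exp[1],zt]).min(0),projs('side',P@R.T+[exp[0],exp[1],zt]).max(0))
plan([(w(0,-78.5+1.7,50),Y,t)])
E
```

```text
t 26.65 pos [ 536.9 -194.2   87.3] rot [ 3.14 -0.16  1.62] w 35.6 F [ 0.6  0.  -0. ] ff 30.0
0.52 [306.3, 174.9, 325.0, 194.6] (np.float64(315.7473309608541), np.float64(185.08896797153025)) [315.75 185.55]
0.46 [300.6, 196.7, 317.4, 215.6] (np.float64(309.22966507177034), np.float64(205.45454545454547)) [315.75 185.55]
expected bbox [307.06 173.87] [324.09 195.32]
off [-0.052, -0.014, 0.31] rot [0.0005, 0.0001, 0.0002] rows>= 1 -> [535.6, -195.4, 50.0]
```

View pics/g6.png

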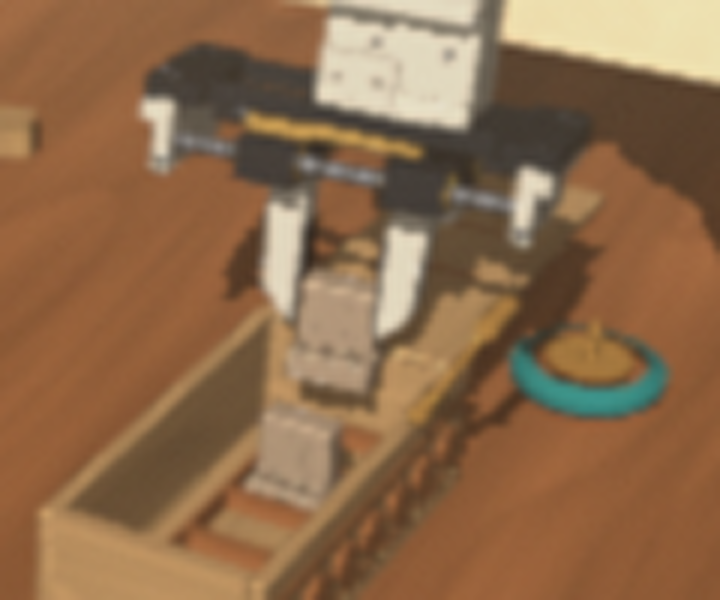

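The tablet is held upright over pocket 1, and the pocket 2 tablet is seated. Descending slowly.

Emit:
send_rows:
  offset:
    - [-0.026, -0.01, 0.06]
    - [-0.032, -0.01, 0.12]
    - [-0.038, -0.01, 0.18]
    - [-0.042, -0.01, 0.23]
    - [-0.047, -0.01, 0.27]
    - [-0.052, -0.01, 0.31]
    - [-0.052, -0.01, 0.31]
  delta_rot:
    - [0, 0, 0]
    - [0, 0, 0]
    - [0, 0, 0]
    - [0, 0, 0]
    - [0, 0, 0]
    - [0, 0, 0]
    - [0, 0, 0]

```text
time: 27.62
tool_pos: [534.9, -195.4, 48.1]
tcp_rot: [3.141, -0.158, 1.621]
contact_force: [0.8, -0.4, -0.6]
grip_width: 35.8
finger_force: 30.0
```

Emit:
send_rows:
  offset:
    - [-0.006, 0, 0.04]
    - [-0.012, 0, 0.075]
    - [-0.017, 0, 0.105]
    - [-0.018, 0, 0.115]
    - [-0.018, 0, 0.115]
  delta_rot:
    - [0, 0, 0]
    - [0, 0, 0]
    - [0, 0, 0]
    - [0, 0, 0]
    - [0, 0, 0]

```text
time: 28.25
tool_pos: [535.1, -195.4, 35.4]
tcp_rot: [3.14, -0.158, 1.621]
contact_force: [-2.0, 0.9, 5.7]
grip_width: 35.8
finger_force: 30.0
```

```bash
python3 - <<'E'
from plan import *
state()
o=get_obs();d=o['tool_pos']-np.array([BX,BY,0]);c,s=np.cos(BYAW),np.sin(BYAW);print(c*d[0]+s*d[1],-s*d[0]+c*d[1])
E
```

```text
t 28.25 pos [ 535.1 -195.4   35.4] rot [ 3.14  -0.158  1.621] w 35.8 F [-2.   0.9  5.7] ff 30.0
-0.4417644328083057 -76.92908671653501
```

Emit:
send_rows:
  offset:
    - [0, 0, 0]
    - [0, 0, 0]
    - [0, 0, 0]
    - [0.015, 0, -0.095]
    - [0.05, 0, -0.316]
    - [0.1, 0, -0.63]
    - [0.15, 0, -0.947]
    - [0.15, 0, -0.947]
  delta_rot:
    - [0, 0, 0]
    - [0, 0, 0]
    - [0, 0, 0]
    - [0, 0, 0]
    - [0, 0, 0]
    - [0, 0, 0]
    - [0, 0, 0]
    - [0, 0, 0]
  grip: 0.46

```text
time: 29.25
tool_pos: [536.7, -196.5, 153.6]
tcp_rot: [3.134, -0.153, 1.622]
contact_force: [0.3, -0.9, -0.1]
grip_width: 42.2
finger_force: 0.0
```

```bash
python3 - <<'E'
from fit import *
from plan import *
state()
for o in tablets():
    if o[3]>.4: print(np.round(o[:4],2),o[4],np.round(o[5],1),o[6])
t=-.14;Y=np.pi-.04
C=np.array([545.6,243,0]);x0=np.array([np.cos(Y),np.sin(Y),0])
P=C+x0*np.tan(t)*11
plan([(w(0,0,170),2.2,0),(P+[0,0,150],Y,t),(P+[0,0,26],Y,t)])
E
```

```text
t 29.25 pos [ 536.7 -196.5  153.6] rot [ 3.13 -0.15  1.62] w 42.2 F [ 0.3 -0.9 -0.1] ff 0.0
[ 538.77 -159.68    1.54    0.76] 2 35.6 [130.63 113.99  94.6 ]
[ 534.83 -198.68   -1.55    0.93] 1 12.2 [120.07 104.98  87.48]
[492.43 393.32  -0.12   0.88] 2 17.3 [113.82  95.55  77.95]
[440.88 246.53   0.07   0.86] 2 17.1 [124.54 106.98  88.96]
[546.03 243.58  -0.01   0.91] 2 18.6 [121.37 102.01  83.42]
[620.75 245.41  -0.02   0.92] 2 18.9 [ 60.36  64.87 109.73]
[390.9   54.09   1.03   0.89] 2 20.4 [90.37 52.49 95.73]
off [0.653, 0.093, -0.075] rot [0.0072, -0.0246, -0.092] rows>= 4 -> [541.7, -118.8, 170.0]
off [0.803, 0.604, 0.056] rot [-0.01, -0.0208, -0.1433] rows>= 5 -> [543.5, 1.8, 163.3]
off [0.033, 1.005, 0.052] rot [0.0, 0.0, 0.0] rows>= 3 -> [545.3, 122.4, 156.7]
off [0.033, 1.005, 0.052] rot [0.0, 0.0, 0.0] rows>= 3 -> [547.1, 242.9, 150.0]
off [0.072, -0.0, 0.512] rot [0.0, 0.0, 0.0] rows>= 2 -> [547.1, 242.9, 88.0]
off [0.072, -0.0, 0.512] rot [0.0, 0.0, 0.0] rows>= 2 -> [547.1, 242.9, 26.0]
```

Emit:
send_rows:
  offset:
    - [0.2, 0.05, -0.075]
    - [0.653, 0.093, -0.075]
    - [0.653, 0.093, -0.075]
    - [0.653, 0.093, -0.075]
    - [0.653, 0.093, -0.075]
  delta_rot:
    - [0, 0, 0]
    - [0.0072, -0.0246, -0.092]
    - [0.0072, -0.0246, -0.092]
    - [0.0072, -0.0246, -0.092]
    - [0.0072, -0.0246, -0.092]
  grip: 0.65

```text
time: 30.08
tool_pos: [541.8, -118.2, 169.9]
tcp_rot: [-3.141, 0.0, 2.202]
contact_force: [-0.2, -0.4, 0.5]
grip_width: 59.7
finger_force: 0.0
```

Emit:
send_rows:
  offset:
    - [0.803, 0.604, 0.056]
    - [0.803, 0.604, 0.056]
    - [0.803, 0.604, 0.056]
    - [0.803, 0.604, 0.056]
    - [0.803, 0.604, 0.056]
    - [0.803, 0.604, 0.056]
  delta_rot:
    - [-0.01, -0.0208, -0.1433]
    - [-0.01, -0.0208, -0.1433]
    - [-0.01, -0.0208, -0.1433]
    - [-0.01, -0.0208, -0.1433]
    - [-0.01, -0.0208, -0.1433]
    - [-0.01, -0.0208, -0.1433]

```text
time: 30.82
tool_pos: [543.7, 1.1, 163.4]
tcp_rot: [-3.141, 0.14, 3.097]
contact_force: [0.0, -0.6, 0.1]
grip_width: 60.0
finger_force: 0.0
```

Emit:
send_rows:
  offset:
    - [0.033, 1.0, 0.052]
    - [0.033, 1.0, 0.052]
    - [0.033, 1.0, 0.052]
  delta_rot:
    - [0, 0, 0]
    - [0, 0, 0]
    - [0, 0, 0]

```text
time: 31.2
tool_pos: [545.5, 124.7, 156.4]
tcp_rot: [-3.141, 0.14, 3.101]
contact_force: [0.8, -0.7, -0.2]
grip_width: 59.8
finger_force: 0.0
```

Emit:
send_rows:
  offset:
    - [0.033, 1.0, 0.052]
    - [0.033, 1.0, 0.052]
    - [0.033, 1.0, 0.052]
    - [0.033, 1.0, 0.052]
    - [0.033, 1.0, 0.052]
  delta_rot:
    - [0, 0, 0]
    - [0, 0, 0]
    - [0, 0, 0]
    - [0, 0, 0]
    - [0, 0, 0]

```text
time: 31.82
tool_pos: [548.1, 239.7, 150.2]
tcp_rot: [-3.14, 0.142, 3.099]
contact_force: [0.2, 0.2, 0.3]
grip_width: 59.6
finger_force: 0.0
```

```bash
python3 - <<'E'
from plan import *
state()
t=-.14;Y=np.pi-.04
plan([((547.1,242.9,26),Y,t)])
E
```

```text
t 31.82 pos [548.1 239.7 150.2] rot [-3.14   0.142  3.099] w 59.6 F [0.2 0.2 0.3] ff 0.0
off [0.078, 0.014, 0.512] rot [-0.0003, 0.0003, -0.0005] rows>= 2 -> [547.6, 241.3, 88.1]
off [0.077, 0.013, 0.512] rot [0.0, 0.0, 0.0] rows>= 2 -> [547.1, 242.9, 26.0]
```

Emit:
send_rows:
  offset:
    - [0.06, 0.01, 0.45]
    - [0.13, 0.01, 0.9]
    - [0.14, 0.01, 0.97]
    - [0.144, 0.01, 1.0]
    - [0.144, 0.01, 1.0]
  delta_rot:
    - [0, 0, 0]
    - [0, 0, 0]
    - [0, 0, 0]
    - [0, 0, 0]
    - [0, 0, 0]

```text
time: 32.45
tool_pos: [549.1, 242.7, 31.0]
tcp_rot: [-3.141, 0.145, 3.101]
contact_force: [-0.1, -0.3, 0.4]
grip_width: 59.7
finger_force: 0.0
```

Emit:
send_rows:
  offset:
    - [0, 0, 0.025]
    - [0, 0, 0.025]
    - [0, 0, 0.025]
    - [0, 0, 0.025]
  delta_rot:
    - [0, 0, 0]
    - [0, 0, 0]
    - [0, 0, 0]
    - [0, 0, 0]
  grip: 0

```text
time: 32.95
tool_pos: [548.3, 242.7, 26.5]
tcp_rot: [-3.141, 0.143, 3.102]
contact_force: [-1.0, 0.6, 2.9]
grip_width: 35.6
finger_force: 30.0
```

Emit:
send_rows:
  offset:
    - [-0.04, 0, -0.3]
    - [-0.1, 0, -0.7]
    - [-0.14, 0, -0.95]
    - [-0.14, 0, -0.95]
    - [-0.14, 0, -0.95]
  delta_rot:
    - [0, 0, 0]
    - [0, 0, 0]
    - [0, 0, 0]
    - [0, 0, 0]
    - [0, 0, 0]

```text
time: 33.58
tool_pos: [547.6, 242.3, 139.7]
tcp_rot: [-3.139, 0.14, 3.102]
contact_force: [-0.2, 0.5, -1.3]
grip_width: 36.0
finger_force: 30.0
```

```bash
python3 - <<'E'
from plan import *
state()
t=-.14;Y=BYAW+np.pi/2
q=w(0,0-1.5,150)
plan([((545,90,145),2.2,t),(q,Y,t),(w(0,-1.5,70),Y,t)])
E
```

```text
t 33.58 pos [547.6 242.3 139.7] rot [-3.139  0.14   3.102] w 36.0 F [-0.2  0.5 -1.3] ff 30.0
off [-0.017, -0.635, -0.018] rot [0.0197, 0.0001, 0.1422] rows>= 5 -> [546.3, 166.2, 142.3]
off [-0.505, -0.382, 0.049] rot [0.0, 0.0, 0.0] rows>= 2 -> [545.0, 90.0, 145.0]
off [-0.696, -0.527, 0.077] rot [0.0158, -0.0, 0.1118] rows>= 4 -> [543.3, -15.1, 147.5]
off [-0.869, 0.056, 0.101] rot [0.0, 0.0, 0.0] rows>= 2 -> [541.6, -120.3, 150.0]
off [0.093, -0.0, 0.66] rot [0.0, 0.0, 0.0] rows>= 2 -> [541.6, -120.3, 70.0]
```

Emit:
send_rows:
  offset:
    - [-0.017, -0.635, -0.018]
    - [-0.017, -0.635, -0.018]
    - [-0.017, -0.635, -0.018]
    - [-0.017, -0.635, -0.018]
    - [-0.017, -0.635, -0.018]
    - [-0.017, -0.635, -0.018]
  delta_rot:
    - [0.0197, 0, 0.1422]
    - [0.0197, 0, 0.1422]
    - [0.0197, 0, 0.1422]
    - [0.0197, 0, 0.1422]
    - [0.0197, 0, 0.1422]
    - [0.0197, 0, 0.1422]

```text
time: 34.33
tool_pos: [546.4, 166.4, 141.7]
tcp_rot: [-3.141, 0.14, 2.202]
contact_force: [-0.2, 0.7, -1.2]
grip_width: 35.5
finger_force: 30.0
```

Emit:
send_rows:
  offset:
    - [-0.505, -0.382, 0.049]
    - [-0.505, -0.382, 0.049]
    - [-0.505, -0.382, 0.049]
  delta_rot:
    - [0, 0, 0]
    - [0, 0, 0]
    - [0, 0, 0]

```text
time: 34.7
tool_pos: [545.6, 89.5, 145.8]
tcp_rot: [3.14, 0.141, 2.199]
contact_force: [0.1, 0.8, -0.9]
grip_width: 35.9
finger_force: 30.0
```

Emit:
send_rows:
  offset:
    - [-0.696, -0.527, 0.077]
    - [-0.696, -0.527, 0.077]
    - [-0.696, -0.527, 0.077]
    - [-0.696, -0.527, 0.077]
    - [-0.696, -0.527, 0.077]
  delta_rot:
    - [0.0158, 0, 0.1118]
    - [0.0158, 0, 0.1118]
    - [0.0158, 0, 0.1118]
    - [0.0158, 0, 0.1118]
    - [0.0158, 0, 0.1118]

```text
time: 35.33
tool_pos: [544.5, -13.8, 148.4]
tcp_rot: [3.139, 0.139, 1.493]
contact_force: [0.3, 0.4, -1.3]
grip_width: 35.8
finger_force: 30.0
```

Emit:
send_rows:
  offset:
    - [-0.869, 0.056, 0.101]
    - [-0.869, 0.056, 0.101]
    - [-0.869, 0.056, 0.101]
    - [-0.869, 0.056, 0.101]
    - [-0.822, 0.056, 0.43]
    - [-0.776, 0.056, 0.761]
    - [-0.776, 0.056, 0.761]
    - [-0.776, 0.056, 0.761]
  delta_rot:
    - [0, 0, 0]
    - [0, 0, 0]
    - [0, 0, 0]
    - [0, 0, 0]
    - [0, 0, 0]
    - [0, 0, 0]
    - [0, 0, 0]
    - [0, 0, 0]

```text
time: 36.33
tool_pos: [543.7, -119.3, 72.7]
tcp_rot: [3.137, 0.14, 1.492]
contact_force: [0.1, 0.2, -0.8]
grip_width: 35.5
finger_force: 30.0
```

```bash
cat >> fit.py <<'E'
def inhand(cx,cy,yaw,zu):
    "compare held tablet's expected side bbox with the network's"
    optics.capture('side');P=np.vstack(TAB);R=Ro.from_euler('z',yaw).as_matrix();q=projs('side',P@R.T+[cx,cy,zu]);e=np.r_[q.min(0),q.max(0)]
    print('exp',e)
    for d in finder.boxes_of('tablet1','side'):
        if np.abs(np.array(d['box'])-e).max()<12: print('got',np.array(d['box']),d['confidence'])
E
python3 - <<'E'
from fit import *
from plan import *
state();p=get_obs()['tool_pos']
t=-.14;Y=BYAW+np.pi/2
c=p+2.5*np.array([np.cos(Y),np.sin(Y),0]);inhand(c[0],c[1],Y,p[2]-26.5)
plan([(w(0,-1.5,34.6),Y,t)])
E
```

```text
t 36.33 pos [ 543.7 -119.3   72.7] rot [3.14 0.14 1.49] w 35.5 F [ 0.1  0.2 -0.8] ff 30.0
exp [293.3  190.09 311.58 213.1 ]
got [290.6 187.  313.8 214.1] 0.84
off [0.039, -0.022, 0.319] rot [0.001, 0.0, -0.0] rows>= 1 -> [541.6, -120.3, 34.6]
```

Emit:
send_rows:
  offset:
    - [0.012, -0.015, 0.06]
    - [0.018, -0.015, 0.12]
    - [0.024, -0.015, 0.18]
    - [0.03, -0.015, 0.23]
    - [0.035, -0.015, 0.27]
    - [0.038, -0.015, 0.3]
    - [0.04, -0.015, 0.312]
    - [0.04, -0.015, 0.312]
  delta_rot:
    - [0, 0, 0]
    - [0, 0, 0]
    - [0, 0, 0]
    - [0, 0, 0]
    - [0, 0, 0]
    - [0, 0, 0]
    - [0, 0, 0]
    - [0, 0, 0]

```text
time: 37.42
tool_pos: [541.0, -120.3, 34.5]
tcp_rot: [3.139, 0.14, 1.49]
contact_force: [-3.3, 1.4, 6.9]
grip_width: 35.8
finger_force: 30.0
```

```bash
python3 - <<'E'
from plan import *
state()
E
```

```text
t 37.42 pos [ 541.  -120.3   34.5] rot [3.139 0.14  1.49 ] w 35.8 F [-3.3  1.4  6.9] ff 30.0
```

Seated (z 34.5 = 8 + 26.5). Release and lift, then plan the next tablet, without tilt.

Emit:
send_rows:
  offset:
    - [0, 0, 0]
    - [0, 0, 0]
    - [0, 0, 0]
    - [-0.014, 0, -0.1]
    - [-0.05, 0, -0.35]
    - [-0.1, 0, -0.7]
    - [-0.14, 0, -1.0]
    - [-0.14, 0, -1.0]
  delta_rot:
    - [0, 0, 0]
    - [0, 0, 0]
    - [0, 0, 0]
    - [0, 0, 0]
    - [0, 0, 0]
    - [0, 0, 0]
    - [0, 0, 0]
    - [0, 0, 0]
  grip: 0.46

```text
time: 38.42
tool_pos: [542.5, -120.7, 158.7]
tcp_rot: [3.132, 0.141, 1.489]
contact_force: [0.0, 0.3, -0.9]
grip_width: 42.0
finger_force: 0.0
```

```bash
python3 - <<'E'
from fit import *
from plan import *
state()
for o in tablets():
    if o[3]>.4: print(np.round(o[:4],2),o[4],np.round(o[5],1),o[6])
Y=np.pi+.06
plan([((495,60,165),2.4),((440.8,246.3,150),Y),((440.8,246.3,26),Y)])
E
```

```text
t 38.42 pos [ 542.5 -120.7  158.7] rot [3.13 0.14 1.49] w 42.0 F [ 0.   0.3 -0.9] ff 0.0
[391.34  53.86   1.05   0.88] 2 18.0 [90.36 54.32 91.12]
[440.89 246.11   0.05   0.89] 2 17.6 [122.84 104.75  86.67]
[620.32 245.17   0.01   0.9 ] 2 18.1 [ 57.91  64.04 110.45]
[492.1  392.86  -0.1    0.88] 2 15.8 [111.2   93.97  76.99]
off [0.719, -0.247, -0.148] rot [-0.0099, 0.0206, -0.1445] rows>= 6 -> [517.5, -30.0, 159.4]
off [0.645, 0.427, -0.046] rot [0.0, 0.0, 0.0] rows>= 2 -> [495.0, 60.0, 165.0]
off [0.691, 0.42, 0.063] rot [0.0, 0.0, -0.1276] rows>= 5 -> [467.9, 153.2, 157.5]
off [0.179, 0.788, 0.063] rot [0.0, 0.0, 0.0] rows>= 2 -> [440.8, 246.3, 150.0]
off [0.0, -0.0, 0.517] rot [0.0, 0.0, 0.0] rows>= 2 -> [440.8, 246.3, 88.0]
off [0.0, -0.0, 0.517] rot [0.0, 0.0, 0.0] rows>= 2 -> [440.8, 246.3, 26.0]
```

Emit:
send_rows:
  offset:
    - [0.3, 0, -0.148]
    - [0.719, -0.247, -0.148]
    - [0.719, -0.247, -0.148]
    - [0.719, -0.247, -0.148]
    - [0.719, -0.247, -0.148]
    - [0.719, -0.247, -0.148]
    - [0.719, -0.247, -0.148]
  delta_rot:
    - [-0.0099, 0.0206, -0.1445]
    - [-0.0099, 0.0206, -0.1445]
    - [-0.0099, 0.0206, -0.1445]
    - [-0.0099, 0.0206, -0.1445]
    - [-0.0099, 0.0206, -0.1445]
    - [-0.0099, 0.0206, -0.1445]
    - [-0.0099, 0.0206, -0.1445]
  grip: 0.65

```text
time: 39.5
tool_pos: [517.8, -30.2, 159.6]
tcp_rot: [-3.141, 0.001, 2.396]
contact_force: [-0.3, -1.0, 0.0]
grip_width: 60.0
finger_force: 0.0
```

Emit:
send_rows:
  offset:
    - [0.645, 0.427, -0.046]
    - [0.645, 0.427, -0.046]
    - [0.645, 0.427, -0.046]
  delta_rot:
    - [0, 0, 0]
    - [0, 0, 0]
    - [0, 0, 0]

```text
time: 39.88
tool_pos: [495.0, 61.7, 165.7]
tcp_rot: [3.141, 0.002, 2.401]
contact_force: [0.7, -0.8, -0.4]
grip_width: 59.8
finger_force: 0.0
```

Emit:
send_rows:
  offset:
    - [0.691, 0.42, 0.063]
    - [0.691, 0.42, 0.063]
    - [0.691, 0.42, 0.063]
    - [0.691, 0.42, 0.063]
    - [0.691, 0.42, 0.063]
    - [0.691, 0.42, 0.063]
  delta_rot:
    - [0, 0, -0.1276]
    - [0, 0, -0.1276]
    - [0, 0, -0.1276]
    - [0, 0, -0.1276]
    - [0, 0, -0.1276]
    - [0, 0, -0.1276]

```text
time: 40.62
tool_pos: [468.9, 152.4, 157.8]
tcp_rot: [-3.14, 0.002, -3.084]
contact_force: [0.6, 0.5, 0.4]
grip_width: 59.9
finger_force: 0.0
```

Emit:
send_rows:
  offset:
    - [0.179, 0.788, 0.063]
    - [0.179, 0.788, 0.063]
    - [0.179, 0.788, 0.063]
    - [0.179, 0.788, 0.063]
    - [0.179, 0.788, 0.063]
  delta_rot:
    - [0, 0, 0]
    - [0, 0, 0]
    - [0, 0, 0]
    - [0, 0, 0]
    - [0, 0, 0]

```text
time: 41.25
tool_pos: [442.0, 245.1, 150.3]
tcp_rot: [-3.14, 0.002, -3.084]
contact_force: [-0.5, 0.1, -0.1]
grip_width: 59.9
finger_force: 0.0
```

```bash
python3 - <<'E'
from plan import *
state()
Y=np.pi+.06
plan([((440.8,246.3,30),Y)])
E
```

```text
t 41.25 pos [442.  245.1 150.3] rot [-3.140e+00  2.000e-03 -3.084e+00] w 59.9 F [-0.5  0.1 -0.1] ff 0.0
off [0.006, 0.006, 0.501] rot [-0.0002, 0.0003, -0.0003] rows>= 2 -> [441.4, 245.7, 90.2]
off [0.005, 0.005, 0.501] rot [0.0, 0.0, 0.0] rows>= 2 -> [440.8, 246.3, 30.0]
```

Emit:
send_rows:
  offset:
    - [0, 0.003, 0.4]
    - [0, 0.003, 0.8]
    - [0, 0.003, 0.95]
    - [0, 0.003, 1.0]
    - [0, 0.003, 1.0]
  delta_rot:
    - [0, 0, 0]
    - [0, 0, 0]
    - [0, 0, 0]
    - [0, 0, 0]
    - [0, 0, 0]

```text
time: 41.88
tool_pos: [442.3, 246.1, 30.6]
tcp_rot: [-3.141, 0.002, -3.083]
contact_force: [-0.5, -0.2, -0.0]
grip_width: 59.5
finger_force: 0.0
```

Emit:
send_rows:
  offset:
    - [0, 0, 0.06]
    - [0, 0, 0.06]
    - [0, 0, 0.06]
    - [0, 0, 0.06]
    - [0, 0, 0.06]
  delta_rot:
    - [0, 0, 0]
    - [0, 0, 0]
    - [0, 0, 0]
    - [0, 0, 0]
    - [0, 0, 0]
  grip: 0

```text
time: 42.5
tool_pos: [441.9, 246.5, 23.4]
tcp_rot: [-3.141, 0.002, -3.082]
contact_force: [-0.4, -0.8, 2.7]
grip_width: 36.2
finger_force: 30.0
```

Emit:
send_rows:
  offset:
    - [0, 0, -0.3]
    - [0, 0, -0.7]
    - [0, 0, -1]
    - [0, 0, -1]
    - [0, 0, -1]
  delta_rot:
    - [0, 0, 0]
    - [0, 0, 0]
    - [0, 0, 0]
    - [0, 0, 0]
    - [0, 0, 0]

```text
time: 43.12
tool_pos: [440.8, 246.2, 142.1]
tcp_rot: [-3.14, 0.0, -3.082]
contact_force: [-0.2, 0.3, -0.1]
grip_width: 35.4
finger_force: 30.0
```

```bash
python3 - <<'E'
from plan import *
state()
Y=BYAW+np.pi/2
plan([((495,90,150),2.3),(w(0,39,150),Y),(w(0,39,70),Y)])
E
```

```text
t 43.12 pos [440.8 246.2 142.1] rot [-3.14   0.    -3.082] w 35.4 F [-0.2  0.3 -0.1] ff 30.0
off [-0.187, -0.663, -0.032] rot [-0.0002, 0.0001, 0.1435] rows>= 5 -> [467.9, 168.1, 146.0]
off [-0.636, -0.265, -0.033] rot [0.0, 0.0, 0.0] rows>= 2 -> [495.0, 90.0, 150.0]
off [-0.666, -0.317, -0.0] rot [0.0, -0.0, 0.1288] rows>= 5 -> [519.9, 5.0, 150.0]
off [-0.689, 0.263, 0.0] rot [0.0, 0.0, 0.0] rows>= 2 -> [544.8, -79.9, 150.0]
off [0.0, -0.0, 0.667] rot [0.0, 0.0, 0.0] rows>= 2 -> [544.8, -79.9, 70.0]
```

Emit:
send_rows:
  offset:
    - [-0.187, -0.663, -0.032]
    - [-0.187, -0.663, -0.032]
    - [-0.187, -0.663, -0.032]
    - [-0.187, -0.663, -0.032]
    - [-0.187, -0.663, -0.032]
    - [-0.187, -0.663, -0.032]
  delta_rot:
    - [0, 0, 0.1435]
    - [0, 0, 0.1435]
    - [0, 0, 0.1435]
    - [0, 0, 0.1435]
    - [0, 0, 0.1435]
    - [0, 0, 0.1435]

```text
time: 43.88
tool_pos: [467.8, 168.2, 145.4]
tcp_rot: [-3.139, 0.0, 2.301]
contact_force: [1.3, 0.1, -1.3]
grip_width: 35.6
finger_force: 30.0
```

Emit:
send_rows:
  offset:
    - [-0.636, -0.265, -0.033]
    - [-0.636, -0.265, -0.033]
    - [-0.636, -0.265, -0.033]
  delta_rot:
    - [0, 0, 0]
    - [0, 0, 0]
    - [0, 0, 0]

```text
time: 44.25
tool_pos: [495.7, 89.1, 150.2]
tcp_rot: [-3.141, 0.001, 2.3]
contact_force: [-0.5, 0.4, -0.9]
grip_width: 36.2
finger_force: 30.0
```

Emit:
send_rows:
  offset:
    - [-0.666, -0.317, 0]
    - [-0.666, -0.317, 0]
    - [-0.666, -0.317, 0]
    - [-0.666, -0.317, 0]
    - [-0.666, -0.317, 0]
    - [-0.666, -0.317, 0]
  delta_rot:
    - [0, 0, 0.1288]
    - [0, 0, 0.1288]
    - [0, 0, 0.1288]
    - [0, 0, 0.1288]
    - [0, 0, 0.1288]
    - [0, 0, 0.1288]

```text
time: 45.0
tool_pos: [520.1, 6.4, 150.6]
tcp_rot: [3.141, 0.0, 1.494]
contact_force: [0.4, -0.2, -1.6]
grip_width: 35.9
finger_force: 30.0
```

Emit:
send_rows:
  offset:
    - [-0.689, 0.263, 0]
    - [-0.689, 0.263, 0]
    - [-0.689, 0.263, 0]
    - [-0.689, 0.263, 0.3]
    - [-0.689, 0.263, 0.667]
    - [-0.689, 0.263, 0.667]
    - [-0.689, 0.263, 0.667]
    - [-0.689, 0.263, 0.667]
  delta_rot:
    - [0, 0, 0]
    - [0, 0, 0]
    - [0, 0, 0]
    - [0, 0, 0]
    - [0, 0, 0]
    - [0, 0, 0]
    - [0, 0, 0]
    - [0, 0, 0]

```text
time: 46.0
tool_pos: [546.8, -79.6, 73.3]
tcp_rot: [3.136, 0.001, 1.491]
contact_force: [0.1, 0.4, -0.5]
grip_width: 35.5
finger_force: 30.0
```

```bash
python3 - <<'E'
from fit import *
from plan import *
state();p=get_obs()['tool_pos']
Y=BYAW+np.pi/2
c=p+1*np.array([np.cos(Y),np.sin(Y),0]);inhand(c[0],c[1],Y,p[2]-23.4)
plan([(w(0,38.5,31.4),Y)])
E
```

```text
t 46.0 pos [546.8 -79.6  73.3] rot [3.14 0.   1.49] w 35.5 F [ 0.1  0.4 -0.5] ff 30.0
exp [286.62 195.22 305.36 218.88]
got [286.1 195.7 307.2 218.9] 0.6
off [-0.007, -0.015, 0.345] rot [0.0007, 0.0002, 0.0] rows>= 1 -> [544.8, -80.4, 31.4]
```

Emit:
send_rows:
  offset:
    - [-0.004, -0.004, 0.06]
    - [-0.004, -0.004, 0.12]
    - [-0.004, -0.004, 0.18]
    - [-0.004, -0.004, 0.23]
    - [-0.004, -0.004, 0.28]
    - [-0.004, -0.004, 0.31]
    - [-0.004, -0.004, 0.325]
    - [-0.004, -0.004, 0.325]
  delta_rot:
    - [0, 0, 0]
    - [0, 0, 0]
    - [0, 0, 0]
    - [0, 0, 0]
    - [0, 0, 0]
    - [0, 0, 0]
    - [0, 0, 0]
    - [0, 0, 0]

```text
time: 47.1
tool_pos: [545.2, -80.1, 32.3]
tcp_rot: [3.14, 0.001, 1.491]
contact_force: [-0.5, -0.1, -1.4]
grip_width: 36.0
finger_force: 30.0
```

```bash
python3 - <<'E'
from plan import *
state()
E
```

```text
t 47.1 pos [545.2 -80.1  32.3] rot [3.140e+00 1.000e-03 1.491e+00] w 36.0 F [-0.5 -0.1 -1.4] ff 30.0
```

1 mm above the floor. Lower slightly, release and lift, then refit.

Emit:
send_rows:
  offset:
    - [0, 0, 0.007]
    - [0, 0, 0.009]
    - [0, 0, 0.009]
  delta_rot:
    - [0, 0, 0]
    - [0, 0, 0]
    - [0, 0, 0]

```text
time: 47.48
tool_pos: [545.3, -80.1, 31.5]
tcp_rot: [3.139, 0.001, 1.491]
contact_force: [-1.0, -0.2, 1.0]
grip_width: 35.7
finger_force: 30.0
```

Emit:
send_rows:
  offset:
    - [0, 0, 0]
    - [0, 0, 0]
    - [0, 0, 0]
    - [0, 0, -0.1]
    - [0, 0, -0.4]
    - [0, 0, -0.8]
    - [0, 0, -1.0]
    - [0, 0, -1.0]
  delta_rot:
    - [0, 0, 0]
    - [0, 0, 0]
    - [0, 0, 0]
    - [0, 0, 0]
    - [0, 0, 0]
    - [0, 0, 0]
    - [0, 0, 0]
    - [0, 0, 0]
  grip: 0.46

```text
time: 48.48
tool_pos: [546.2, -80.3, 153.9]
tcp_rot: [3.135, 0.002, 1.491]
contact_force: [0.5, -0.3, -0.6]
grip_width: 42.1
finger_force: 0.0
```

```bash
python3 - <<'E'
from fit import *
from plan import *
state()
for o in tablets():
    if o[3]>.4: print(np.round(o[:4],2),o[4],np.round(o[5],1),o[6])
Y=np.pi-.1
plan([((525,80,165),2.3),((492,393.3,150),Y),((492,393.3,30),Y)])
E
```

```text
t 48.48 pos [546.2 -80.3 153.9] rot [3.13 0.   1.49] w 42.1 F [ 0.5 -0.3 -0.6] ff 0.0
[491.72 394.36  -0.08   0.88] 2 16.5 [114.07  97.01  79.99]
[622.09 245.8    0.05   0.85] 2 16.5 [ 57.5   64.26 111.61]
[390.87  54.51   1.11   0.9 ] 2 19.8 [89.57 52.39 98.09]
off [0.657, -0.133, -0.063] rot [-0.0001, 0.0, -0.1288] rows>= 5 -> [534.6, 0.1, 157.5]
off [0.55, 0.384, -0.062] rot [0.0, 0.0, 0.0] rows>= 2 -> [525.0, 80.0, 165.0]
off [0.71, 0.511, 0.042] rot [0.0, 0.0, -0.118] rows>= 5 -> [514.0, 184.4, 160.0]
off [0.178, 0.857, 0.042] rot [0.0, 0.0, 0.0] rows>= 2 -> [503.0, 288.9, 155.0]
off [0.178, 0.857, 0.042] rot [0.0, 0.0, 0.0] rows>= 2 -> [492.0, 393.3, 150.0]
off [-0.0, -0.0, 0.5] rot [0.0, 0.0, 0.0] rows>= 1 -> [492.0, 393.3, 90.0]
off [-0.0, -0.0, 0.5] rot [0.0, 0.0, 0.0] rows>= 1 -> [492.0, 393.3, 30.0]
```

Emit:
send_rows:
  offset:
    - [0.657, -0.133, -0.063]
    - [0.657, -0.133, -0.063]
    - [0.657, -0.133, -0.063]
    - [0.657, -0.133, -0.063]
    - [0.657, -0.133, -0.063]
    - [0.657, -0.133, -0.063]
  delta_rot:
    - [0, 0, -0.1288]
    - [0, 0, -0.1288]
    - [0, 0, -0.1288]
    - [0, 0, -0.1288]
    - [0, 0, -0.1288]
    - [0, 0, -0.1288]
  grip: 0.65

```text
time: 49.42
tool_pos: [534.8, -0.0, 157.6]
tcp_rot: [-3.141, 0.0, 2.299]
contact_force: [-0.5, 0.9, 0.1]
grip_width: 59.5
finger_force: 0.0
```

Emit:
send_rows:
  offset:
    - [0.55, 0.384, -0.062]
    - [0.55, 0.384, -0.062]
    - [0.55, 0.384, -0.062]
  delta_rot:
    - [0, 0, 0]
    - [0, 0, 0]
    - [0, 0, 0]

```text
time: 49.8
tool_pos: [525.5, 80.6, 165.7]
tcp_rot: [3.142, 0.002, 2.302]
contact_force: [0.9, -0.3, 1.4]
grip_width: 60.0
finger_force: 0.0
```

Emit:
send_rows:
  offset:
    - [0.71, 0.511, 0.042]
    - [0.71, 0.511, 0.042]
    - [0.71, 0.511, 0.042]
    - [0.71, 0.511, 0.042]
    - [0.71, 0.511, 0.042]
    - [0.71, 0.511, 0.042]
  delta_rot:
    - [0, 0, -0.118]
    - [0, 0, -0.118]
    - [0, 0, -0.118]
    - [0, 0, -0.118]
    - [0, 0, -0.118]
    - [0, 0, -0.118]

```text
time: 50.55
tool_pos: [515.0, 183.3, 160.7]
tcp_rot: [-3.141, 0.002, 3.037]
contact_force: [0.2, -0.1, 0.3]
grip_width: 59.7
finger_force: 0.0
```

Emit:
send_rows:
  offset:
    - [0.178, 0.857, 0.042]
    - [0.178, 0.857, 0.042]
    - [0.178, 0.857, 0.042]
  delta_rot:
    - [0, 0, 0]
    - [0, 0, 0]
    - [0, 0, 0]

```text
time: 50.92
tool_pos: [503.3, 290.7, 155.3]
tcp_rot: [-3.141, 0.001, 3.042]
contact_force: [0.6, -1.3, 0.1]
grip_width: 59.8
finger_force: 0.0
```

Emit:
send_rows:
  offset:
    - [0.178, 0.86, 0.042]
    - [0.178, 0.86, 0.042]
    - [0.178, 0.86, 0.042]
    - [0.178, 0.86, 0.042]
    - [0.178, 0.86, 0.042]
  delta_rot:
    - [0, 0, 0]
    - [0, 0, 0]
    - [0, 0, 0]
    - [0, 0, 0]
    - [0, 0, 0]

```text
time: 51.55
tool_pos: [493.5, 391.8, 150.8]
tcp_rot: [-3.14, 0.002, 3.039]
contact_force: [-0.2, -0.1, 0.1]
grip_width: 59.6
finger_force: 0.0
```

```bash
python3 - <<'E'
from plan import *
state()
Y=np.pi-.1
plan([((492,393.8,30),Y)])
E
```

```text
t 51.55 pos [493.5 391.8 150.8] rot [-3.140e+00  2.000e-03  3.039e+00] w 59.6 F [-0.2 -0.1  0.1] ff 0.0
off [0.008, 0.008, 0.503] rot [-0.0002, 0.0003, -0.0004] rows>= 2 -> [492.8, 392.8, 90.4]
off [0.007, 0.007, 0.503] rot [0.0, 0.0, 0.0] rows>= 2 -> [492.0, 393.8, 30.0]
```

Emit:
send_rows:
  offset:
    - [0.006, 0.004, 0.4]
    - [0.006, 0.004, 0.8]
    - [0.006, 0.004, 0.95]
    - [0.006, 0.004, 1.0]
    - [0.006, 0.004, 1.0]
  delta_rot:
    - [0, 0, 0]
    - [0, 0, 0]
    - [0, 0, 0]
    - [0, 0, 0]
    - [0, 0, 0]

```text
time: 52.18
tool_pos: [493.4, 394.1, 31.9]
tcp_rot: [3.141, 0.003, 3.041]
contact_force: [0.4, -0.7, 0.6]
grip_width: 59.6
finger_force: 0.0
```

Emit:
send_rows:
  offset:
    - [0, 0, 0.06]
    - [0, 0, 0.06]
    - [0, 0, 0.06]
    - [0, 0, 0.06]
    - [0, 0, 0.06]
  delta_rot:
    - [0, 0, 0]
    - [0, 0, 0]
    - [0, 0, 0]
    - [0, 0, 0]
    - [0, 0, 0]
  grip: 0

```text
time: 52.8
tool_pos: [492.6, 394.1, 23.8]
tcp_rot: [-3.141, 0.002, 3.041]
contact_force: [-0.2, -0.4, 2.6]
grip_width: 35.7
finger_force: 30.0
```

Emit:
send_rows:
  offset:
    - [0, 0, -0.3]
    - [0, 0, -0.7]
    - [0, 0, -1]
    - [0, 0, -1]
    - [0, 0, -1]
  delta_rot:
    - [0, 0, 0]
    - [0, 0, 0]
    - [0, 0, 0]
    - [0, 0, 0]
    - [0, 0, 0]

```text
time: 53.42
tool_pos: [491.6, 393.6, 142.2]
tcp_rot: [-3.14, 0.0, 3.041]
contact_force: [-1.2, 0.6, -1.8]
grip_width: 36.0
finger_force: 30.0
```

```bash
python3 - <<'E'
from plan import *
state()
Y=BYAW+np.pi/2
plan([((525,80,150),2.3),(w(0,78,150),Y),(w(0,78,70),Y)])
E
```

```text
t 53.42 pos [491.6 393.6 142.2] rot [-3.14   0.     3.041] w 36.0 F [-1.2  0.6 -1.8] ff 30.0
off [-0.18, -0.857, -0.02] rot [-0.0003, 0.0002, 0.118] rows>= 5 -> [502.7, 289.1, 144.8]
off [-0.711, -0.511, -0.022] rot [0.0, 0.0, 0.0] rows>= 2 -> [513.9, 184.5, 147.4]
off [-0.711, -0.511, -0.022] rot [0.0, 0.0, 0.0] rows>= 2 -> [525.0, 80.0, 150.0]
off [-0.88, -0.53, -0.0] rot [0.0, -0.0, 0.1288] rows>= 5 -> [547.9, -41.0, 150.0]
off [0.0, -0.0, 0.667] rot [0.0, 0.0, 0.0] rows>= 2 -> [547.9, -41.0, 70.0]
```

Emit:
send_rows:
  offset:
    - [-0.18, -0.857, -0.02]
    - [-0.18, -0.857, -0.02]
    - [-0.18, -0.857, -0.02]
    - [-0.18, -0.857, -0.02]
    - [-0.18, -0.857, -0.02]
    - [-0.18, -0.857, -0.02]
  delta_rot:
    - [0, 0, 0.118]
    - [0, 0, 0.118]
    - [0, 0, 0.118]
    - [0, 0, 0.118]
    - [0, 0, 0.118]
    - [0, 0, 0.118]

```text
time: 54.18
tool_pos: [502.9, 289.4, 144.8]
tcp_rot: [-3.14, 0.001, 2.303]
contact_force: [-0.0, -0.2, -0.9]
grip_width: 35.5
finger_force: 30.0
```

Emit:
send_rows:
  offset:
    - [-0.711, -0.511, -0.022]
    - [-0.711, -0.511, -0.022]
    - [-0.711, -0.511, -0.022]
  delta_rot:
    - [0, 0, 0]
    - [0, 0, 0]
    - [0, 0, 0]

```text
time: 54.55
tool_pos: [514.7, 182.7, 148.5]
tcp_rot: [-3.141, 0.002, 2.299]
contact_force: [-0.2, 1.3, -0.9]
grip_width: 35.6
finger_force: 30.0
```

Emit:
send_rows:
  offset:
    - [-0.711, -0.511, -0.022]
    - [-0.711, -0.511, -0.022]
    - [-0.711, -0.511, -0.022]
  delta_rot:
    - [0, 0, 0]
    - [0, 0, 0]
    - [0, 0, 0]

```text
time: 54.92
tool_pos: [526.0, 79.1, 151.3]
tcp_rot: [3.141, 0.002, 2.299]
contact_force: [-0.0, 0.1, -1.5]
grip_width: 35.9
finger_force: 30.0
```

Emit:
send_rows:
  offset:
    - [-0.88, -0.53, 0]
    - [-0.88, -0.53, 0]
    - [-0.88, -0.53, 0]
    - [-0.88, -0.53, 0]
    - [-0.88, -0.53, 0]
    - [-0.88, -0.53, 0.3]
    - [-0.88, -0.53, 0.667]
    - [-0.88, -0.53, 0.667]
  delta_rot:
    - [0, 0, 0.1288]
    - [0, 0, 0.1288]
    - [0, 0, 0.1288]
    - [0, 0, 0.1288]
    - [0, 0, 0.1288]
    - [0, 0, 0.1288]
    - [0, 0, 0.1288]
    - [0, 0, 0.1288]

```text
time: 55.92
tool_pos: [546.5, -38.5, 68.6]
tcp_rot: [-3.136, -0.001, 1.493]
contact_force: [1.1, -0.7, -0.7]
grip_width: 35.6
finger_force: 30.0
```

```bash
python3 - <<'E'
from fit import *
from plan import *
state();p=get_obs()['tool_pos']
Y=BYAW+np.pi/2
c=p+.6*np.array([np.cos(Y),np.sin(Y),0]);inhand(c[0],c[1],Y,p[2]-23.8)
plan([(w(0,77.5,32),Y)])
E
```

```text
t 55.92 pos [546.5 -38.5  68.6] rot [-3.14 -0.    1.49] w 35.6 F [ 1.1 -0.7 -0.7] ff 30.0
exp [280.26 204.33 299.47 228.65]
got [280.4 203.6 298.  225.4] 0.55
off [-0.017, -0.011, 0.336] rot [0.0004, 0.0001, 0.0002] rows>= 1 -> [547.9, -41.5, 32.0]
```

Emit:
send_rows:
  offset:
    - [0, 0, 0]
    - [0, 0, 0.06]
    - [-0.004, 0, 0.12]
    - [-0.004, 0, 0.18]
    - [-0.004, 0, 0.23]
    - [-0.004, 0, 0.27]
    - [-0.004, 0, 0.3]
    - [-0.004, 0, 0.315]
  delta_rot:
    - [0, 0, 0]
    - [0, 0, 0]
    - [0, 0, 0]
    - [0, 0, 0]
    - [0, 0, 0]
    - [0, 0, 0]
    - [0, 0, 0]
    - [0, 0, 0]

```text
time: 57.02
tool_pos: [548.7, -41.1, 33.5]
tcp_rot: [3.14, 0.001, 1.491]
contact_force: [-0.6, -0.4, -0.5]
grip_width: 35.6
finger_force: 30.0
```

Emit:
send_rows:
  offset:
    - [0, 0, 0]
    - [0, 0, 0]
  delta_rot:
    - [0, 0, 0]
    - [0, 0, 0]

```text
time: 57.28
tool_pos: [548.9, -41.2, 33.9]
tcp_rot: [3.139, 0.001, 1.491]
contact_force: [0.2, -0.8, -0.5]
grip_width: 35.7
finger_force: 30.0
```

Emit:
send_rows:
  offset:
    - [0, 0, 0.01]
    - [0, 0, 0.018]
    - [0, 0, 0.02]
    - [0, 0, 0.02]
  delta_rot:
    - [0, 0, 0]
    - [0, 0, 0]
    - [0, 0, 0]
    - [0, 0, 0]

```text
time: 57.78
tool_pos: [548.8, -41.2, 31.8]
tcp_rot: [3.139, 0.001, 1.491]
contact_force: [-1.6, 0.5, 5.5]
grip_width: 35.7
finger_force: 30.0
```

Emit:
send_rows:
  offset:
    - [0, 0, 0]
    - [0, 0, 0]
    - [0, 0, 0]
    - [0, 0, -0.1]
    - [0, 0, -0.4]
    - [0, 0, -0.8]
    - [0, 0, -1.0]
    - [0, 0, -1.0]
  delta_rot:
    - [0, 0, 0]
    - [0, 0, 0]
    - [0, 0, 0]
    - [0, 0, 0]
    - [0, 0, 0]
    - [0, 0, 0]
    - [0, 0, 0]
    - [0, 0, 0]
  grip: 0.46

```text
time: 58.78
tool_pos: [549.8, -41.3, 154.0]
tcp_rot: [3.134, 0.001, 1.491]
contact_force: [0.4, -0.2, -0.1]
grip_width: 42.0
finger_force: 0.0
```

```bash
python3 - <<'E'
from fit import *
from plan import *
state()
plan([((500,150,190),1.2)])
E
```

```text
t 58.77 pos [549.8 -41.3 154. ] rot [3.13 0.   1.49] w 42.0 F [ 0.4 -0.2 -0.1] ff 0.0
off [0.778, -0.27, -0.153] rot [0.0012, 0.0001, 0.0463] rows>= 2 -> [524.9, 54.4, 172.0]
off [0.668, -0.482, -0.15] rot [0.0, 0.0, 0.0] rows>= 2 -> [500.0, 150.0, 190.0]
```

Move the arm aside and verify that all five are seated.

Emit:
send_rows:
  offset:
    - [0.778, -0.27, -0.153]
    - [0.778, -0.27, -0.153]
    - [0.778, -0.27, -0.153]
    - [0.778, -0.27, -0.153]
  delta_rot:
    - [0, 0, 0.0463]
    - [0, 0, 0.0463]
    - [0, 0, 0.0463]
    - [0, 0, 0.0463]

```text
time: 59.28
tool_pos: [523.4, 54.3, 168.7]
tcp_rot: [3.141, 0.001, 1.201]
contact_force: [0.9, -0.2, -0.2]
grip_width: 42.1
finger_force: 0.0
```

Emit:
send_rows:
  offset:
    - [0.668, -0.482, -0.15]
    - [0.668, -0.482, -0.15]
    - [0.668, -0.482, -0.15]
    - [0.668, -0.482, -0.15]
  delta_rot:
    - [0, 0, 0]
    - [0, 0, 0]
    - [0, 0, 0]
    - [0, 0, 0]

```text
time: 59.78
tool_pos: [499.1, 149.1, 186.8]
tcp_rot: [3.14, 0.001, 1.199]
contact_force: [-0.3, -0.8, -0.8]
grip_width: 42.3
finger_force: 0.0
```

```bash
python3 - <<'E'
from fit import *
from plan import *
state()
a=snap('top');b=snap('side')
cv2.imwrite('pics/g7.png',cv2.cvtColor(np.hstack([cv2.resize(a[190:310,280:400],(400,400),interpolation=cv2.INTER_CUBIC),cv2.resize(b[130:270,230:370],(400,400),interpolation=cv2.INTER_CUBIC)]),cv2.COLOR_RGB2BGR))
for c in('top','side'):
    for t in('lid_knob','hasp_tip'): print(c,t,[(np.round(d['uv'],1).tolist(),round(d['confidence'],2)) for d in finder.pinpoint(t,c)])
print(proj('top',w(0,-140,96)),proj('side',w(0,-140,96)))
E
```

```text
t 59.77 pos [499.1 149.1 186.8] rot [3.14 0.   1.2 ] w 42.3 F [-0.3 -0.8 -0.8] ff 0.0
top lid_knob [([398.3, 247.1], 0.97)]
top hasp_tip [([361.4, 279.7], 0.43), ([400.4, 246.5], 0.24)]
side lid_knob [([325.4, 170.3], 0.81)]
side hasp_tip [([342.5, 180.0], 0.42), ([299.1, 229.0], 0.28), ([297.0, 227.0], 0.25)]
[401.58 246.49] [326.14 171.3 ]
```

View pics/g7.png

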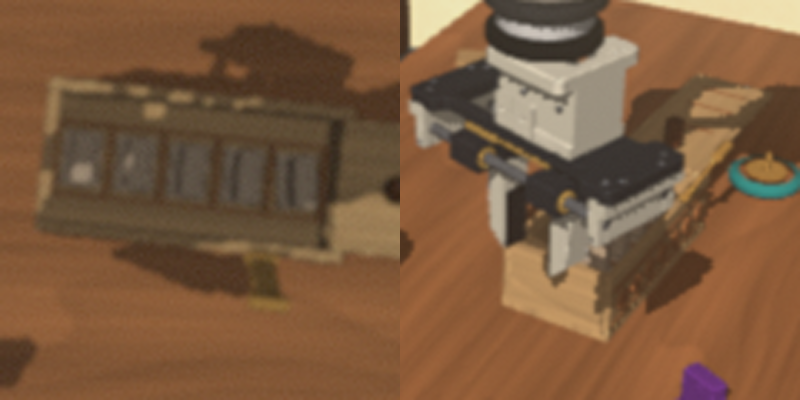

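All five tablets sit in their pockets (top view). Now close the lid.

```bash
python3 - <<'E'
from plan import *
k=np.array([529,-257.3,0])
plan([(w(0,60,185),.5),(k+[0,0,175],BYAW),(k+[0,0,76],BYAW)])
E
```

```text
off [-0.737, 0.5, 0.01] rot [0.0003, -0.0, 0.1112] rows>= 4 -> [522.7, 45.3, 186.1]
off [-0.243, 0.857, 0.009] rot [0.0, 0.0, 0.0] rows>= 2 -> [546.5, -59.0, 185.0]
off [-0.46, 0.69, 0.042] rot [0.0, -0.0, 0.0923] rows>= 4 -> [537.7, -158.1, 180.0]
off [-0.007, 0.829, 0.042] rot [0.0, 0.0, 0.0] rows>= 2 -> [529.0, -257.3, 175.0]
off [0.0, -0.0, 0.825] rot [0.0, 0.0, 0.0] rows>= 2 -> [529.0, -257.3, 76.0]
```

Emit:
send_rows:
  offset:
    - [-0.737, 0.5, 0.01]
    - [-0.737, 0.5, 0.01]
    - [-0.737, 0.5, 0.01]
    - [-0.737, 0.5, 0.01]
    - [-0.737, 0.5, 0.01]
  delta_rot:
    - [0, 0, 0.1112]
    - [0, 0, 0.1112]
    - [0, 0, 0.1112]
    - [0, 0, 0.1112]
    - [0, 0, 0.1112]
  grip: 0.55

```text
time: 60.7
tool_pos: [522.7, 45.7, 186.3]
tcp_rot: [3.14, -0.001, 0.502]
contact_force: [0.5, -0.4, 0.3]
grip_width: 50.8
finger_force: 0.0
```

Emit:
send_rows:
  offset:
    - [-0.243, 0.857, 0.009]
    - [-0.243, 0.857, 0.009]
    - [-0.243, 0.857, 0.009]
  delta_rot:
    - [0, 0, 0]
    - [0, 0, 0]
    - [0, 0, 0]

```text
time: 61.08
tool_pos: [546.9, -60.8, 185.2]
tcp_rot: [3.139, -0.001, 0.5]
contact_force: [-0.3, 0.1, -0.3]
grip_width: 50.4
finger_force: 0.0
```

Emit:
send_rows:
  offset:
    - [-0.46, 0.69, 0.042]
    - [-0.46, 0.69, 0.042]
    - [-0.46, 0.69, 0.042]
    - [-0.46, 0.69, 0.042]
    - [-0.46, 0.69, 0.042]
  delta_rot:
    - [0, 0, 0.0923]
    - [0, 0, 0.0923]
    - [0, 0, 0.0923]
    - [0, 0, 0.0923]
    - [0, 0, 0.0923]

```text
time: 61.7
tool_pos: [537.9, -156.2, 180.5]
tcp_rot: [3.141, -0.002, -0.074]
contact_force: [0.1, 1.2, -0.4]
grip_width: 50.7
finger_force: 0.0
```

Emit:
send_rows:
  offset:
    - [-0.007, 0.829, 0.042]
    - [-0.007, 0.829, 0.042]
    - [-0.007, 0.829, 0.042]
    - [-0.007, 0.829, 0.042]
    - [-0.007, 0.829, 0.042]
  delta_rot:
    - [0, 0, 0]
    - [0, 0, 0]
    - [0, 0, 0]
    - [0, 0, 0]
    - [0, 0, 0]

```text
time: 62.32
tool_pos: [529.5, -254.8, 175.7]
tcp_rot: [3.141, -0.002, -0.076]
contact_force: [1.3, 0.3, 0.2]
grip_width: 50.5
finger_force: 0.0
```

```bash
python3 - <<'E'
from plan import *
state()
plan([((529,-257.3,76),BYAW)])
E
```

```text
t 62.33 pos [ 529.5 -254.8  175.7] rot [ 3.141e+00 -2.000e-03 -7.600e-02] w 50.5 F [1.3 0.3 0.2] ff 0.0
off [-0.004, 0.02, 0.831] rot [0.0001, -0.0003, 0.0006] rows>= 2 -> [529.0, -257.3, 76.0]
```

Emit:
send_rows:
  offset:
    - [0, 0.01, 0.2]
    - [0, 0.01, 0.5]
    - [0, 0.01, 0.825]
    - [0, 0.01, 0.825]
    - [0, 0.01, 0.825]
  delta_rot:
    - [0, 0, 0]
    - [0, 0, 0]
    - [0, 0, 0]
    - [0, 0, 0]
    - [0, 0, 0]

```text
time: 62.95
tool_pos: [530.2, -257.5, 78.0]
tcp_rot: [3.14, -0.004, -0.078]
contact_force: [0.3, -0.5, 1.0]
grip_width: 50.5
finger_force: 0.0
```

Emit:
send_rows:
  offset:
    - [0, 0, 0]
    - [0, 0, 0]
    - [0, 0, 0]
    - [0, 0, 0]
  delta_rot:
    - [0, 0, 0]
    - [0, 0, 0]
    - [0, 0, 0]
    - [0, 0, 0]
  grip: 0

```text
time: 63.45
tool_pos: [529.4, -257.6, 76.9]
tcp_rot: [3.141, -0.002, -0.079]
contact_force: [-1.1, 0.4, 2.8]
grip_width: 18.8
finger_force: 30.0
```

Emit:
send_rows:
  offset:
    - [0, -0.08, 0]
    - [0, -0.2, 0]
    - [0, -0.33, 0]
    - [0, -0.46, 0]
    - [0, -0.59, 0]
    - [0, -0.72, 0]
    - [0, -0.8, 0]
    - [0, -0.8, 0]
  delta_rot:
    - [0, 0, 0]
    - [0, 0, 0]
    - [0, 0, 0]
    - [0, 0, 0]
    - [0, 0, 0]
    - [0, 0, 0]
    - [0, 0, 0]
    - [0, 0, 0]

```text
time: 64.45
tool_pos: [537.4, -159.8, 76.9]
tcp_rot: [-3.142, -0.003, -0.078]
contact_force: [2.0, 2.0, 7.1]
grip_width: 19.0
finger_force: 30.0
```

```bash
python3 - <<'E'
from plan import *
state()
print(w(0,60,76))
E
```

```text
t 64.45 pos [ 537.4 -159.8   76.9] rot [-3.142e+00 -3.000e-03 -7.800e-02] w 19.0 F [2.  2.  7.1] ff 30.0
[546.49488164 -58.99189762  76.        ]
```

Emit:
send_rows:
  offset:
    - [0, -0.1, 0]
    - [0, -0.23, 0]
    - [0, -0.36, 0]
    - [0, -0.49, 0]
    - [0, -0.62, 0]
    - [0, -0.73, 0]
    - [0, -0.8, 0]
    - [0, -0.82, 0]
  delta_rot:
    - [0, 0, 0]
    - [0, 0, 0]
    - [0, 0, 0]
    - [0, 0, 0]
    - [0, 0, 0]
    - [0, 0, 0]
    - [0, 0, 0]
    - [0, 0, 0]

```text
time: 65.45
tool_pos: [545.3, -62.6, 76.8]
tcp_rot: [3.141, -0.004, -0.078]
contact_force: [1.6, -1.7, 5.1]
grip_width: 19.0
finger_force: 30.0
```

Emit:
send_rows:
  offset:
    - [0, -0.01, 0]
    - [0, -0.02, 0]
    - [0, -0.03, 0]
    - [0, -0.03, 0]
  delta_rot:
    - [0, 0, 0]
    - [0, 0, 0]
    - [0, 0, 0]
    - [0, 0, 0]

```text
time: 65.95
tool_pos: [545.6, -59.4, 76.8]
tcp_rot: [3.141, -0.004, -0.078]
contact_force: [2.6, -0.6, 5.6]
grip_width: 19.6
finger_force: 30.0
```

Emit:
send_rows:
  offset:
    - [0, -0.01, 0]
    - [0, -0.02, 0]
    - [0, -0.02, 0]
  delta_rot:
    - [0, 0, 0]
    - [0, 0, 0]
    - [0, 0, 0]

```text
time: 66.32
tool_pos: [545.7, -58.4, 76.8]
tcp_rot: [3.139, -0.004, -0.078]
contact_force: [1.4, -7.0, 4.8]
grip_width: 18.9
finger_force: 30.0
```

Force is rising at the stop. One more small push to confirm.

Emit:
send_rows:
  offset:
    - [0, -0.012, 0]
    - [0, -0.025, 0]
    - [0, -0.025, 0]
  delta_rot:
    - [0, 0, 0]
    - [0, 0, 0]
    - [0, 0, 0]

```text
time: 66.7
tool_pos: [545.7, -58.2, 76.8]
tcp_rot: [3.135, -0.004, -0.078]
contact_force: [-1.3, -19.6, 2.5]
grip_width: 19.3
finger_force: 30.0
```

Emit:
send_rows:
  offset:
    - [0, 0.02, 0]
    - [0, 0.045, 0]
    - [0, 0.045, 0]
  delta_rot:
    - [0, 0, 0]
    - [0, 0, 0]
    - [0, 0, 0]

```text
time: 67.08
tool_pos: [545.6, -59.7, 76.9]
tcp_rot: [3.141, -0.004, -0.079]
contact_force: [1.9, -1.7, 4.7]
grip_width: 19.1
finger_force: 30.0
```

Emit:
send_rows:
  offset:
    - [0, -0.01, 0]
    - [0, -0.02, 0]
    - [0, -0.03, 0]
    - [0, -0.032, 0]
    - [0, -0.032, 0]
  delta_rot:
    - [0, 0, 0]
    - [0, 0, 0]
    - [0, 0, 0]
    - [0, 0, 0]
    - [0, 0, 0]

```text
time: 67.7
tool_pos: [545.7, -58.3, 76.8]
tcp_rot: [3.137, -0.004, -0.078]
contact_force: [-0.4, -13.3, 4.6]
grip_width: 19.3
finger_force: 30.0
```

Emit:
send_rows:
  offset:
    - [0, 0, 0]
    - [0, 0, 0]
    - [0, 0, 0]
    - [0, 0, -0.2]
    - [0, 0, -0.5]
    - [0, 0, -0.9]
    - [0, 0, -0.9]
  delta_rot:
    - [0, 0, 0]
    - [0, 0, 0]
    - [0, 0, 0]
    - [0, 0, 0]
    - [0, 0, 0]
    - [0, 0, 0]
    - [0, 0, 0]
  grip: 0.5

```text
time: 68.58
tool_pos: [546.8, -56.2, 187.9]
tcp_rot: [3.14, -0.009, -0.078]
contact_force: [-0.2, -0.2, 0.7]
grip_width: 45.9
finger_force: 0.0
```

```bash
python3 - <<'E'
from plan import *
state()
plan([(w(-122,-50,185),BYAW),(w(-122,-50,110),BYAW),(w(-15,-50,110),BYAW),(w(-5,-50,125),BYAW),(w(6,-50,125),BYAW),(w(4,-50,85),BYAW)])
E
```

```text
t 68.58 pos [546.8 -56.2 187.9] rot [ 3.14  -0.009 -0.078] w 45.9 F [-0.2 -0.2  0.7] ff 0.0
off [-0.51, 0.469, 0.008] rot [0.0003, -0.0014, 0.0002] rows>= 2 -> [481.5, -107.6, 186.5]
off [-0.509, 0.47, 0.012] rot [0.0, 0.0, 0.0] rows>= 2 -> [416.1, -158.9, 185.0]
off [0.0, -0.0, 0.625] rot [0.0, 0.0, 0.0] rows>= 2 -> [416.1, -158.9, 110.0]
off [0.892, 0.0, 0.0] rot [0.0, 0.0, 0.0] rows>= 2 -> [522.8, -167.4, 110.0]
off [0.083, -0.0, -0.125] rot [0.0, 0.0, 0.0] rows>= 1 -> [532.7, -168.2, 125.0]
off [0.092, -0.0, -0.0] rot [0.0, 0.0, 0.0] rows>= 1 -> [543.7, -169.1, 125.0]
off [-0.017, -0.0, 0.333] rot [0.0, 0.0, 0.0] rows>= 1 -> [541.7, -169.0, 85.0]
```

Emit:
send_rows:
  offset:
    - [-0.51, 0.469, 0.008]
    - [-0.51, 0.469, 0.008]
    - [-0.51, 0.469, 0.008]
    - [-1.0, 0.94, 0.02]
    - [-1.0, 0.94, 0.02]
    - [-1.0, 0.94, 0.02]
    - [-1.0, 0.94, 0.02]
  delta_rot:
    - [0, 0, 0]
    - [0, 0, 0]
    - [0, 0, 0]
    - [0, 0, 0]
    - [0, 0, 0]
    - [0, 0, 0]
    - [0, 0, 0]
  grip: 0

```text
time: 69.45
tool_pos: [417.6, -158.8, 181.8]
tcp_rot: [3.141, -0.003, -0.079]
contact_force: [0.9, 0.1, -0.7]
grip_width: 0.1
finger_force: 0.0
```

Emit:
send_rows:
  offset:
    - [0, 0, 0.3]
    - [0, 0, 0.625]
    - [0, 0, 0.625]
    - [0, 0, 0.625]
  delta_rot:
    - [0, 0, 0]
    - [0, 0, 0]
    - [0, 0, 0]
    - [0, 0, 0]

```text
time: 69.95
tool_pos: [417.8, -159.3, 107.8]
tcp_rot: [3.14, -0.003, -0.078]
contact_force: [0.6, 0.1, -0.1]
grip_width: 0.2
finger_force: 0.0
```

Emit:
send_rows:
  offset:
    - [0.12, 0, 0]
    - [0.24, 0, 0]
    - [0.36, 0, 0]
    - [0.48, 0, 0]
    - [0.6, 0, 0]
    - [0.72, 0, 0]
    - [0.82, 0, 0]
    - [0.87, 0, 0]
  delta_rot:
    - [0, 0, 0]
    - [0, 0, 0]
    - [0, 0, 0]
    - [0, 0, 0]
    - [0, 0, 0]
    - [0, 0, 0]
    - [0, 0, 0]
    - [0, 0, 0]

```text
time: 70.95
tool_pos: [521.3, -167.5, 106.8]
tcp_rot: [3.141, -0.001, -0.079]
contact_force: [-0.9, -0.5, 0.7]
grip_width: 0.4
finger_force: 0.3
```

```bash
python3 - <<'E'
from plan import *
state()
b=snap('side')
cv2.imwrite('pics/g8.png',cv2.cvtColor(cv2.resize(b[130:250,240:360],(500,500),interpolation=cv2.INTER_CUBIC),cv2.COLOR_RGB2BGR))
plan([(w(-10,-50,122),BYAW),(w(5,-50,122),BYAW),(w(4,-50,85),BYAW)])
E
```

```text
t 70.95 pos [ 521.3 -167.5  106.8] rot [ 3.141e+00 -1.000e-03 -7.900e-02] w 0.4 F [-0.9 -0.5  0.7] ff 0.3
off [0.049, -0.002, -0.126] rot [0.0001, -0.0004, 0.0002] rows>= 1 -> [527.7, -167.8, 122.0]
off [0.125, 0.0, 0.0] rot [0.0, 0.0, 0.0] rows>= 1 -> [542.7, -169.0, 122.0]
off [-0.008, -0.0, 0.308] rot [0.0, 0.0, 0.0] rows>= 1 -> [541.7, -169.0, 85.0]
```

View pics/g8.png

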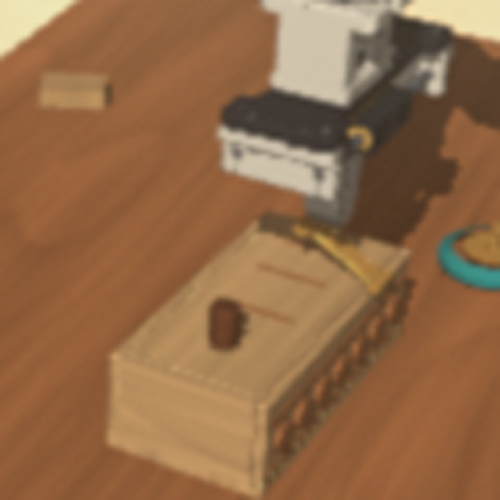

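The lid is shut and the hasp is folded to about 0.5 rad. Now press it down from above.

Emit:
send_rows:
  offset:
    - [0.02, 0, -0.126]
    - [0.05, 0, -0.126]
    - [0.17, 0, -0.126]
    - [0.17, 0, -0.1]
    - [0.166, 0, -0.02]
    - [0.166, 0, 0.06]
    - [0.166, 0, 0.13]
    - [0.166, 0, 0.18]
  delta_rot:
    - [0, 0, 0]
    - [0, 0, 0]
    - [0, 0, 0]
    - [0, 0, 0]
    - [0, 0, 0]
    - [0, 0, 0]
    - [0, 0, 0]
    - [0, 0, 0]

```text
time: 72.0
tool_pos: [540.3, -169.1, 84.7]
tcp_rot: [3.141, -0.001, -0.079]
contact_force: [0.5, 0.1, 0.1]
grip_width: 0.3
finger_force: 0.3
```

Emit:
send_rows:
  offset:
    - [0, 0, 0.015]
    - [0, 0, 0.03]
    - [0, 0, 0.04]
    - [0, 0, 0.04]
  delta_rot:
    - [0, 0, 0]
    - [0, 0, 0]
    - [0, 0, 0]
    - [0, 0, 0]

```text
time: 72.5
tool_pos: [540.6, -169.2, 80.7]
tcp_rot: [3.141, -0.002, -0.079]
contact_force: [0.9, -0.0, 0.3]
grip_width: 0.4
finger_force: 0.0
```

Emit:
send_rows:
  offset:
    - [0, 0, 0.01]
    - [0, 0, 0.016]
    - [0, 0, 0.02]
    - [0, 0, 0.02]
  delta_rot:
    - [0, 0, 0]
    - [0, 0, 0]
    - [0, 0, 0]
    - [0, 0, 0]

```text
time: 73.0
tool_pos: [540.8, -169.3, 78.8]
tcp_rot: [3.14, -0.003, -0.079]
contact_force: [-0.8, -0.1, 5.1]
grip_width: 0.4
finger_force: 2.5
```

Emit:
send_rows:
  offset:
    - [0, 0, 0.008]
    - [0, 0, 0.012]
    - [0, 0, 0.012]
  delta_rot:
    - [0, 0, 0]
    - [0, 0, 0]
    - [0, 0, 0]

```text
time: 73.38
tool_pos: [540.9, -169.3, 78.4]
tcp_rot: [3.14, -0.003, -0.079]
contact_force: [-4.1, 2.0, 12.5]
grip_width: 0.4
finger_force: 6.1
```

Emit:
send_rows:
  offset:
    - [0, 0, -0.02]
    - [0, 0, -0.1]
    - [0, 0, -0.4]
    - [0, 0, -0.8]
    - [0, 0, -0.8]
  delta_rot:
    - [0, 0, 0]
    - [0, 0, 0]
    - [0, 0, 0]
    - [0, 0, 0]
    - [0, 0, 0]

```text
time: 74.0
tool_pos: [542.5, -170.0, 177.0]
tcp_rot: [3.138, -0.01, -0.079]
contact_force: [0.6, -0.2, -0.8]
grip_width: 0.6
finger_force: 0.0
```

Emit:
send_rows:
  offset:
    - [-0.3, 0.6, -0.2]
    - [-0.5, 1.0, -0.3]
    - [-0.5, 1.0, -0.3]
    - [-0.5, 1.0, -0.3]
    - [-0.5, 1.0, -0.3]
  delta_rot:
    - [0, 0, 0]
    - [0, 0, 0]
    - [0, 0, 0]
    - [0, 0, 0]
    - [0, 0, 0]

```text
time: 74.62
tool_pos: [471.4, -282.6, 208.0]
tcp_rot: [-3.141, -0.001, -0.078]
contact_force: [0.1, 0.5, 0.3]
grip_width: 0.0
finger_force: 0.0
```

Emit:
send_rows:
  offset:
    - [-0.3, 0.6, 0]
    - [-0.5, 1.0, 0]
    - [-0.5, 1.0, 0]
    - [-0.5, 1.0, 0]
    - [-0.5, 1.0, 0]
  delta_rot:
    - [0, 0, 0]
    - [0, 0, 0]
    - [0, 0, 0]
    - [0, 0, 0]
    - [0, 0, 0]

```text
time: 75.25
tool_pos: [402.9, -397.1, 208.6]
tcp_rot: [-3.141, -0.002, -0.077]
contact_force: [-0.5, 0.2, 0.9]
grip_width: 0.5
finger_force: 0.0
```

```bash
python3 - <<'E'
from fit import *
from plan import *
state()
a=snap('top');b=snap('side')
cv2.imwrite('pics/g9.png',cv2.cvtColor(np.hstack([cv2.resize(a[150:330,230:410],(400,400),interpolation=cv2.INTER_CUBIC),cv2.resize(b[130:270,230:370],(400,400),interpolation=cv2.INTER_CUBIC)]),cv2.COLOR_RGB2BGR))
ms={c:finder.silhouettes('tablet_box',c)[0]['region'] for c in('top','side')}
r=fit(ms,lambda p:(BOX(p[3],0),p[0],p[1],p[2]),[[541.7,-118.8,-.08,0]],[3,3,.03,8]);print(r.x,r.fun)
for c in('top','side'): print(c,[(np.round(d['uv'],1).tolist(),round(d['confidence'],2)) for d in finder.pinpoint('hasp_tip',c)],[np.round(d['uv'],1).tolist() for d in finder.pinpoint('lid_knob',c)],proj(c,w(4,-50,74)),proj(c,w(0,60,96)))
E
```

```text
t 75.25 pos [ 402.9 -397.1  208.6] rot [-3.14 -0.   -0.08] w 0.5 F [-0.5  0.2  0.9] ff 0.0Traceback (most recent call last):
  File "<stdin>", line 6, in <module>
IndexError: list index out of range
```

View pics/g9.png

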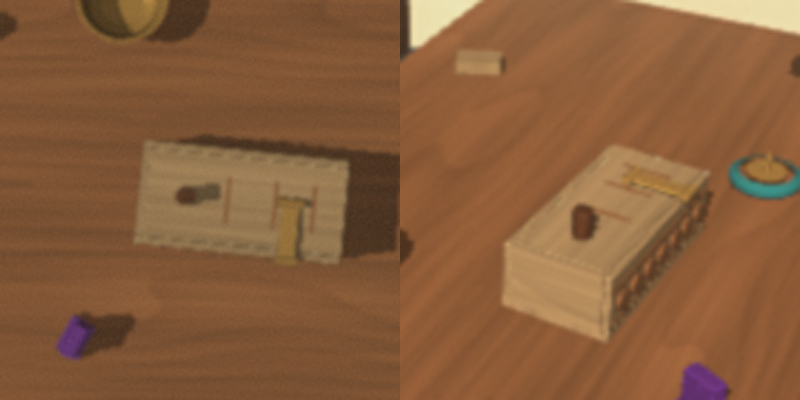

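The lid shows no overhang, the hasp lies flat and the arm is clear. Handing in.

```bash
python3 -c "
from plant import ticket
print(ticket.close_job())"
```

```text
the job is handed in; nothing more can be done
None
```

I handed the job in at about 75 s: all five clay tablets are standing in their own pockets, the lid was pushed to its stop, and the hasp is folded flat over it. I didn't touch the bowl, dorje, coil holder or the blue and purple look-alikes; no verdict came back, and the final check was by eye because the box fit found nothing in the last picture.

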